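# Lay sample tiles on a display rack in staggered courses

## Robot

A 6-joint arm with a two-finger parallel gripper is mounted at the origin on the work surface; the furniture and walls round the work are solid. World frame = base frame: x ahead of the robot, y to its left, z up, the work surface at z = 0. Lengths are in mm, angles in rad, forces in N, time in s.
With the tool pointing down it reaches from about 275 to 750 mm from the base axis. Payload 10.2 kg.
Tool frame: the origin (TCP) lies at the very end of the fingers, on their centre line; the grasp point (between the pads) lies behind it (ctrl.grasp_offset is the z of the grasp point in the tool frame, in mm); z points along the fingers, y is the direction in which the jaws open and shut (so a half turn about z gives the same grasp; the last joint's range is limited). The gripper opens to 85 mm and grips with 20 to 120 N. Pads are 22 mm wide; open, the fingers measure 114 mm over their backs; the gripper's body (76 mm by 85 mm) begins 54 mm behind the grasp point. The pads swing forward as they close: fully open they stand 13 mm farther back than shut.
Start: joints at [-1.486, 0.313, 1.498, -0, 1.331, -0.223], TCP at [159.043, -500.337, 231.294] pointing down, gripper open.
Joint ranges: [-2.94, 2.94], [-0.97, 2.17], [0.19, 2.56], [-1.23, 4.37], [0.02, 3.11], [-2.88, 2.88]. Speed limits (rad/s): [2.39, 2.39, 3.01, 3.14, 3.14, 3.14].

## Interface

Orientations are given as a unit quaternion [w, x, y, z].
In Python, from rig import ctrl, capture, job gives the robot as it stands. The module is installed in compiled form; this text tells all that it offers.
- The arm moves only by the tool move_arm, never from a script. Its argument "series" is a list of rows, each a list of 7 numbers: the turn, a rotation vector about the tool's x, y, z in rad, then the shift along the tool's x, y, z in cm, then the opening, from 0 (shut) to 1 (fully open). A call has 1 to 5 rows; each row is the pose to reach, as a shift and turn from the pose measured when the call began, along the tool's axes at that moment; what a row does not reach only later rows make up. A row lasts 1/12 s, in which the tool goes at most 41.7 mm and 7.16 degrees, less where a joint would pass 70% of its speed; a pose out of reach is approached as far as the arm can. A call with a gripper value outside its range is refused whole. The fingers move at their own pace and stop on an object; "grip_force" is the grip in N (left out, the last holds). Time passes only in rows, so rows that repeat a pose let the fingers close. It gives the time, the measured TCP pose, the force and the opening at its end, in the units of the state.
- ctrl.sense(): the state, without advancing time (a new reading comes with each control period).
- capture(name): name is "scene" or "side" or "wrist"; returns a dict with "frame" (384x512x3 uint8, red, green, blue), "mtx" (3x3 intrinsics, pixels), "dist" ([k1, k2, p1, p2, k3] as OpenCV has them; the pictures are not rectified), "R" (3x3) and "t" (3): a world point X has camera coordinates R X + t. Camera axes: x right, y down, z forward; pixel columns grow to the right and rows downward; lengths in mm; the calibration is good to about 2 mm. A picture is of the moment at which its call begins. There is no depth.
- job.finish_job(): hands the job in, once; it reports no verdict.
The state is a dict: "time_s": time; "joints": joint angles; "dq": joint speeds; "tau": joint torques, N m; "eef_pos": TCP position; "ee_rot": TCP orientation; "force": force on the tool from outside, world axes, zero at the start; "wrist_torque": the same for the moment, N m; "grip_width": opening from 0.0 (shut) to 1.0 (fully open).
Only numpy, scipy, OpenCV 4.12 (cv2) and the standard library are available. Lean on these libraries where they do the work, as an engineer would, in place of code of your own. Each camera call takes 0.05 s, during which the arm holds its last target.

## Task

The sloping display rack has its bottom course of three tiles; lay the next courses like roof shingles, each tile straddling the joint below by half a width: seen from the robot, the red tile at the left of the second course, then the blue one beside it at the right, then the yellow one above, centred over their joint. Hook each tile's nib over the uphill side of its batten, drawing the tile downhill until it catches, and before taking up the next tile press its head (the uphill end of the plate) firmly down on the batten with the fingertips, about as hard as a doorbell, never hard enough to crack it. Leave the other things on the table where they are.

Things in the scene. Friction and masses are not known exactly. Their poses are not given: they have to be found in the camera images.
- rack: fixed wooden rack, 190 x 184 mm, 105 mm high; origin under its centre, +y left. Its deck climbs 25 deg along +x, away from the robot, crossed by three battens, 10 wide, 6 high, 55 mm apart along the slope. The lowest holds three fixed pale tiles, 58 mm apart. A tile that is home has its nib against its batten's uphill face, its plate on the batten, its foot on the tiles below. All is rigid
- red_grip (a point): red sample tile, plate 84 x 54 x 6 mm, 45 g, with a white grip ridge on top, 36 long, 14 wide, 20 high, along its length. The point is the ridge's centre, 10 mm above the plate. x along the ridge from foot to head, z up. Head edge at x = +56, foot edge at x = -28 mm. Under the head hangs a nib, 6 mm along x, 34 wide, 4 deep, flush with the head edge: its working face is at x = +50 mm
- blue_grip (a point): blue sample tile, plate 84 x 54 x 6 mm, 45 g, with a white grip ridge on top, 36 long, 14 wide, 20 high, along its length. The point is the ridge's centre, 10 mm above the plate. x along the ridge from foot to head, z up. Head edge at x = +56, foot edge at x = -28 mm. Under the head hangs a nib, 6 mm along x, 34 wide, 4 deep, flush with the head edge: its working face is at x = +50 mm
- yellow_grip (a point): yellow sample tile, plate 84 x 54 x 6 mm, 45 g, with a white grip ridge on top, 36 long, 14 wide, 20 high, along its length. The point is the ridge's centre, 10 mm above the plate. x along the ridge from foot to head, z up. Head edge at x = +56, foot edge at x = -28 mm. Under the head hangs a nib, 6 mm along x, 34 wide, 4 deep, flush with the head edge: its working face is at x = +50 mm
- red: the red tile itself; origin at the middle of the underside of its plate, axes as above. Friction holds a tile on the rack even when its nib has not caught
- blue: the blue tile itself; origin likewise. Tiles and rack are stiff: force rises steeply when one is pressed, so come down slowly. A turned-about tile (head downhill) cannot hook
- yellow: the yellow tile itself; origin likewise
- seat_red (a point): where the centre of that tile's ridge comes to lie when the tile is home: left of the second course. Axes as the rack's. The homed tile's x axis climbs 18.8 deg above the rack's x axis, its y axis is level along the rack's y
- seat_blue (a point): where the centre of that tile's ridge comes to lie when the tile is home: right of the second course. Axes as the rack's. The homed tile's x axis climbs 18.8 deg above the rack's x axis, its y axis is level along the rack's y
- seat_yellow (a point): where the centre of that tile's ridge comes to lie when the tile is home: middle of the third course. Axes as the rack's. The homed tile's x axis climbs 18.8 deg above the rack's x axis, its y axis is level along the rack's y
- tray: white supply tray, 112 x 200 mm, fixed; origin under its centre. The three loose tiles lie flat side by side, 62 mm apart in any order, on its raised grey pad (plate undersides at z = 12 mm), heads towards the tray's +x
- powder_jar: clear jar, 52 mm across, 45 mm high; bystander, origin under its centre
- polish_red: red polish bottle with black cap, 27 x 34 x 74 mm; bystander, origin under its centre
- polish_blue: blue polish bottle with light cap, 27 x 34 x 88 mm; bystander, origin under its centre
- pigment: small pink and white jar, 32 mm across, 23 mm high; bystander, origin under its centre

How it is judged (in metres and radians):
On the way, in this order (a step that is already met when the one before it is completed fails the run):
1. the red tile is home and its head is pressed down with more than 4 N on the rack, the tool over its head (x of red_grip in the frame of seat_red between -0.003 and 0.003 m and y of red_grip in the frame of seat_red between -0.004 and 0.004 m and z of red_grip in the frame of seat_red between -0.0025 and 0.0025 m and x of red in the frame of seat_red above 0.005 m and angle between the y axis of red_grip and the y axis of rack, either way round below 0.08 rad and angle between red_grip's own z axis and vertical between 0.26 and 0.39 rad and contact force between red and rack above 4 N and x of the grasp point in the frame of red_grip above 0.026 m), for 0.1 s.
2. the blue tile is home and its head is pressed down with more than 4 N on the rack, the tool over its head (x of blue_grip in the frame of seat_blue between -0.003 and 0.003 m and y of blue_grip in the frame of seat_blue between -0.004 and 0.004 m and z of blue_grip in the frame of seat_blue between -0.0025 and 0.0025 m and x of blue in the frame of seat_blue above 0.005 m and angle between the y axis of blue_grip and the y axis of rack, either way round below 0.08 rad and angle between blue_grip's own z axis and vertical between 0.26 and 0.39 rad and contact force between blue and rack above 4 N and x of the grasp point in the frame of blue_grip above 0.026 m), for 0.1 s.
3. the yellow tile is home and its head is pressed down with more than 4 N on the rack, the tool over its head (x of yellow_grip in the frame of seat_yellow between -0.003 and 0.003 m and y of yellow_grip in the frame of seat_yellow between -0.004 and 0.004 m and z of yellow_grip in the frame of seat_yellow between -0.0025 and 0.0025 m and x of yellow in the frame of seat_yellow above 0.005 m and angle between the y axis of yellow_grip and the y axis of rack, either way round below 0.08 rad and angle between yellow_grip's own z axis and vertical between 0.26 and 0.39 rad and contact force between yellow and rack above 4 N and x of the grasp point in the frame of yellow_grip above 0.026 m), for 0.1 s.
At the end, for the whole second after the job is handed in: All three tiles lie at rest in their places: ridge centre within 3 mm of the seat point along the rack's x, 4 mm along its y and 2.5 mm in height, square to the rack within 0.08 rad, raked 15 to 22 deg, heads uphill (plate middle more than 5 mm beyond the seat point along the rack's x) (x of red_grip in the frame of seat_red between -0.003 and 0.003 m and y of red_grip in the frame of seat_red between -0.004 and 0.004 m and z of red_grip in the frame of seat_red between -0.0025 and 0.0025 m and x of red in the frame of seat_red above 0.005 m and angle between the y axis of each of red_grip, blue_grip, yellow_grip and the y axis of rack, either way round below 0.08 rad and angle between red_grip's own z axis and vertical between 0.26 and 0.39 rad and linear speed of each of red, blue, yellow below 0.01 m/s and x of blue_grip in the frame of seat_blue between -0.003 and 0.003 m and y of blue_grip in the frame of seat_blue between -0.004 and 0.004 m and z of blue_grip in the frame of seat_blue between -0.0025 and 0.0025 m and x of blue in the frame of seat_blue above 0.005 m and angle between blue_grip's own z axis and vertical between 0.26 and 0.39 rad and x of yellow_grip in the frame of seat_yellow between -0.003 and 0.003 m and y of yellow_grip in the frame of seat_yellow between -0.004 and 0.004 m and z of yellow_grip in the frame of seat_yellow between -0.0025 and 0.0025 m and x of yellow in the frame of seat_yellow above 0.005 m and angle between yellow_grip's own z axis and vertical between 0.26 and 0.39 rad); the robot touches nothing.
It fails at once if a tile is forced onto the rack with more than 60 N (contact force between any of red, blue, yellow and rack above 60 N).
It fails at once if a bystander is moved by more than 30 mm (distance of any of powder_jar, polish_red, polish_blue, pigment from where it was at the start of the episode above 0.03 m).
It also fails if it takes over 72 s, if anything falls off the work surface, if the arm or the gripper's body presses on something with over 40 N, if the wrist force passes 120 N, or if a joint passes its speed limit or range.

## Working session

There is one attempt and no reset: what is moved stays moved. The work goes in short steps, Python scripts to look and compute and a tool call to move; the robot and the scene stay as the last step left them, time stands still between calls to the robot, and variables do not carry over. Pictures are saved under pics/ and viewed, and the job is handed in when it is done.

Besides the shell and the picture viewer there is one more tool, called after ">>>" by a JSON object that holds its "method" and its "body". move_arm: Moves the arm, as the interface text tells. Its arguments: {"type":"object","properties":{"series":{"type":"array","items":{"type":"array","items":{"type":"number"}}},"grip_force":{"type":"number"}},"required":["series"]}

```bash
mkdir -p pics; ls
python3 - <<'E'
from rig import ctrl,capture,job
import cv2
print(ctrl.sense()); print(ctrl.grasp_offset, [a for a in dir(ctrl) if a[0]!='_'])
for n in("scene","side","wrist"):
    c=capture(n); cv2.imwrite(f"pics/{n}0.png",c["frame"][:,:,::-1]); print(n,c["mtx"],c["dist"],c["R"],c["t"])
E
```

```text
pics
{'time_s': 0.0, 'joints': array([-1.48641806e+00,  3.13473664e-01,  1.49841649e+00, -1.23047255e-05,
        1.33098717e+00, -2.23416488e-01]), 'dq': array([-4.68014130e-04,  1.69579145e-05,  2.83352976e-04,  1.58486187e-03,
        5.36985110e-04,  1.14104619e-03]), 'tau': array([ 2.76345945e-04, -4.12268651e+01, -2.59739417e+01, -1.88090835e-04,
        4.22532350e-03, -8.40530265e-05]), 'eef_pos': array([ 159.00874135, -500.08299111,  230.73071376]), 'ee_rot': array([-6.41200246e-04,  9.88180725e-01,  1.53292017e-01,  3.86577899e-05]), 'force': array([0.99049527, 0.03627245, 0.61898496]), 'wrist_torque': array([-0.02846605,  0.03761114, -0.01153147]), 'grip_width': 0.9975272274037966}
-18.700000000000003 ['PlanningError', 'grasp_offset', 'sense']
scene [[373.66009041   0.         253.06489611]
 [  0.         373.66009041 190.35639709]
 [  0.           0.           1.        ]] [-0.12254305  0.          0.          0.          0.        ] [[-0.54415575 -0.8386465   0.0238025 ]
 [-0.51050919  0.30846331 -0.80263986]
 [ 0.66578892 -0.44891249 -0.59598883]] [330.46819063 278.0297744  706.98806968]
side [[483.07514152   0.         260.20410928]
 [  0.         483.07514152 192.36526554]
 [  0.           0.           1.        ]] [-0.08086263  0.          0.          0.          0.        ] [[ 0.99403512  0.10904945 -0.00155114]
 [ 0.09405022 -0.8643377  -0.49403937]
 [-0.05521543  0.4909466  -0.86943815]] [-494.68850472   69.18179993 1302.07819439]
wrist [[269.48262321   0.         255.78165676]
 [  0.         269.48262321 191.51990891]
 [  0.           0.           1.        ]] [-0.041124  0.        0.        0.        0.      ] [[ 0.30189189 -0.95334163 -0.00101469]
 [-0.90253062 -0.28614423  0.32180733]
 [-0.30708267 -0.09623524 -0.94680463]] [-525.13219391  -42.05140516  380.4940002 ]
```

View pics/scene0.png

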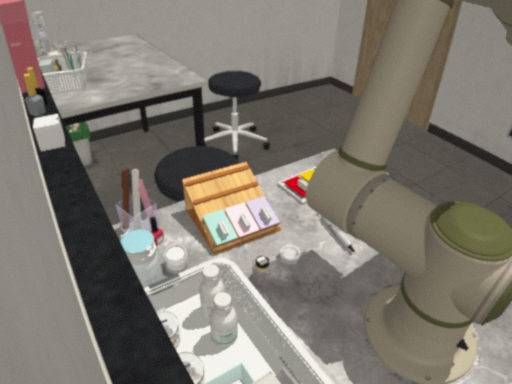

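View pics/side0.png

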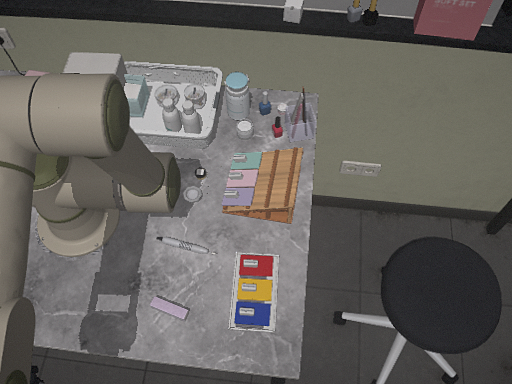

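View pics/wrist0.png

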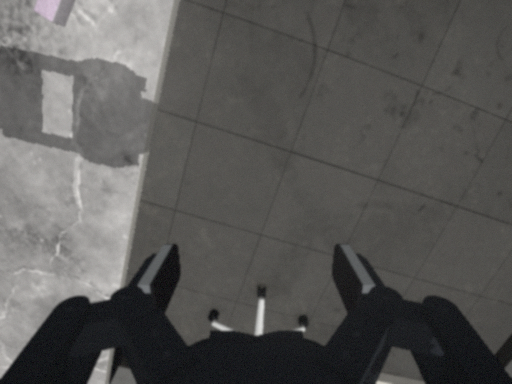

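The side view shows the rack around (265,185), deck climbing to the right. The tray is at (255,290) with red, yellow and blue from top to bottom, ridges toward the left and heads toward +x. I'll enlarge both.

Run:
```python
import cv2
s=cv2.imread("pics/side0.png")
cv2.imwrite("pics/tray_crop.png",cv2.resize(s[245:335,220:290],None,fx=6.5,fy=6.5,interpolation=cv2.INTER_CUBIC))
cv2.imwrite("pics/rack_crop.png",cv2.resize(s[140:230,215:315],None,fx=6.5,fy=6.5,interpolation=cv2.INTER_CUBIC))
s=cv2.imread("pics/scene0.png")
cv2.imwrite("pics/rack_crop_s.png",cv2.resize(s[155:255,175:290],None,fx=6,fy=6,interpolation=cv2.INTER_CUBIC))
```

```text
(no output)
```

View pics/tray_crop.png

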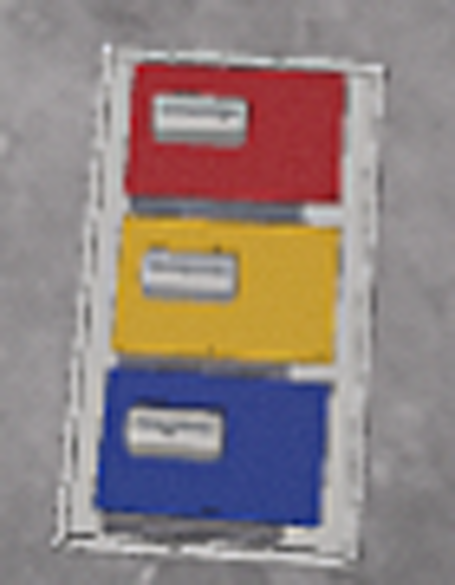

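View pics/rack_crop.png

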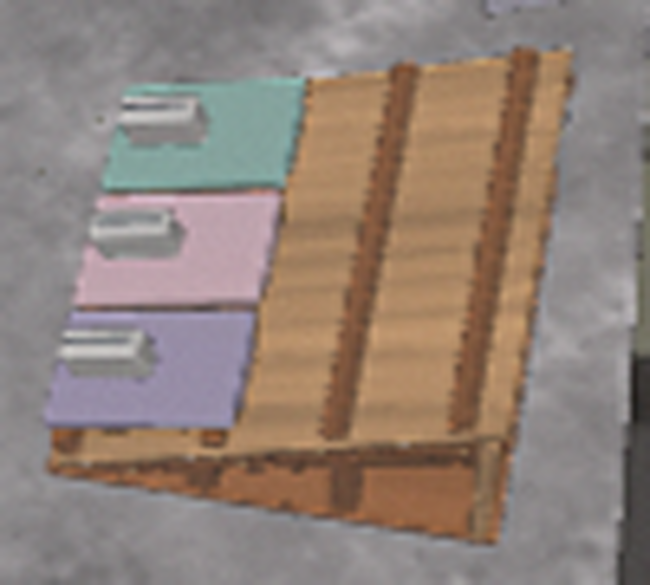

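View pics/rack_crop_s.png

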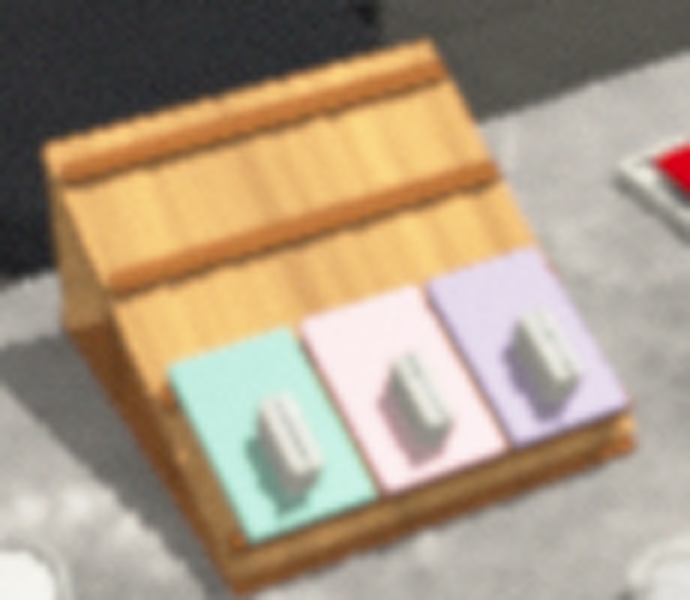

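```bash
cat > h.py <<'E'
import numpy as np, cv2
from scipy.spatial.transform import Rotation as Ro
def rays(c,px):
    n=cv2.undistortPoints(np.array(px,float).reshape(-1,1,2),c["mtx"],c["dist"]).reshape(-1,2)
    d=np.c_[n,np.ones(len(n))]@c["R"]; o=-c["R"].T@c["t"]; return o,d
def onz(c,px,z):
    o,d=rays(c,px); z=np.broadcast_to(z,len(d)); return o+d*((z-o[2])/d[:,2])[:,None]
def proj(c,X):
    r,_=cv2.Rodrigues(np.array(c["R"])); return cv2.projectPoints(np.array(X,float).reshape(-1,1,3),r,np.array(c["t"]),c["mtx"],c["dist"])[0].reshape(-1,2)
def unc(P,f,x0,y0): return (np.array(P,float)+.5)/f-.5+[x0,y0]
def toolR(yaw,rake=0):
    # tool x along direction yaw climbing rake; z = down normal
    x=np.array([np.cos(yaw)*np.cos(rake),np.sin(yaw)*np.cos(rake),np.sin(rake)])
    y=-np.array([-np.sin(yaw),np.cos(yaw),0]); z=np.cross(x,y); return np.c_[x,y,z]
def delta(s,p,R):
    q=np.array(s["ee_rot"]); R0=Ro.from_quat(q[[1,2,3,0]]).as_matrix()
    return Ro.from_matrix(R0.T@R).as_rotvec().round(4), (R0.T@(np.array(p)-s["eef_pos"])/10).round(3)
E
python3 - <<'E'
from h import *; from rig import ctrl,capture
c=capture("side")
T=unc([(135,65),(345,72),(340,203),(128,192),(125,215),(340,228),(333,362),(112,350),(108,368),(330,382),(320,527),(97,510)],6.5,220,245)
X=onz(c,T,18); print(X.round(1))
for i in range(3): print(X[4*i:4*i+4].mean(0).round(1), (X[4*i+1]-X[4*i])[:2],(X[4*i+2]-X[4*i+3])[:2])
c2=capture("wrist");print(-c2["R"].T@c2["t"])
s=ctrl.sense();q=s["ee_rot"];R0=Ro.from_quat(q[[1,2,3,0]]).as_matrix()
print("cam in tool",R0.T@(-c2["R"].T@c2["t"]-s["eef_pos"]), (c2["R"]@R0).round(3))
# rack: pale tiles tops/corner; base corners z=0
B=unc([(497,543),(50,470)],6.5,215,140); print("base",onz(c,B,0))
E
```

```text
[[ 453.8  -64.4   18. ]
 [ 536.   -58.4   18. ]
 [ 539.3 -112.3   18. ]
 [ 457.9 -116.7   18. ]
 [ 457.9 -126.    18. ]
 [ 540.3 -122.3   18. ]
 [ 542.8 -174.9   18. ]
 [ 460.  -179.4   18. ]
 [ 459.4 -186.4   18. ]
 [ 542.5 -182.7   18. ]
 [ 544.3 -237.2   18. ]
 [ 462.4 -239.9   18. ]]
[496.7 -87.9  18. ] [82.16056213  6.01096243] [81.42680438  4.43521406]
[ 500.3 -150.7   18. ] [82.35257677  3.764657  ] [82.85545073  4.43443666]
[ 502.1 -211.6   18. ] [83.0800388   3.71814012] [81.82747582  2.70926363]
[ 237.42618193 -476.07600072  373.41282855]
cam in tool [  82.04099497    0.66329501 -142.37265553] [[-0.001  1.     0.   ]
 [-0.947 -0.001 -0.322]
 [-0.322 -0.     0.947]]
base [[575.57914718  47.34341091   0.        ]
 [387.37750818  60.88521142   0.        ]]
```

Run:
```python
from h import *; from rig import ctrl
s=ctrl.sense()
print(delta(s,[440,-120,180],toolR(.044)))
```

```text
(array([-6.000e-04, -1.000e-04,  2.638e-01]), array([ 38.294, -27.719,   5.125]))
```

>>> {"method": "move_arm", "body": {"series": [[0, 0, 0.26, 38.3, -27.7, 5.1, 0.5], [0, 0, 0.26, 38.3, -27.7, 5.1, 0.5], [0, 0, 0.26, 38.3, -27.7, 5.1, 0.5], [0, 0, 0.26, 38.3, -27.7, 5.1, 0.5], [0, 0, 0.26, 38.3, -27.7, 5.1, 0.5]]}}

```text
time_s: 0.67
eef_pos: [282.3, -332.8, 208.8]
ee_rot: [-0.0, 1.0, 0.024, 0.0]
force: [1.1, 0.4, -0.6]
grip_width: 0.503
```

>>> {"method": "move_arm", "body": {"series": [[0, 0, 0, 16.7, -20.5, 2.9, 0.5], [0, 0, 0, 16.7, -20.5, 2.9, 0.5], [0, 0, 0, 16.7, -20.5, 2.9, 0.5], [0, 0, 0, 16.7, -20.5, 2.9, 0.5], [0, 0, 0, 16.7, -20.5, 2.9, 0.5]]}}

```text
time_s: 1.08
eef_pos: [405.2, -165.9, 186.4]
ee_rot: [-0.0, 1.0, 0.023, 0.0]
force: [1.1, -1.3, 0.0]
grip_width: 0.499
```

>>> {"method": "move_arm", "body": {"series": [[0, 0, 0, 0, 0, 0, 0.5], [0, 0, 0, 0, 0, 0, 0.5]]}}

```text
time_s: 1.25
eef_pos: [405.8, -164.2, 186.2]
ee_rot: [-0.0, 1.0, 0.026, 0.0]
force: [-0.2, 0.0, 0.5]
grip_width: 0.503
```

Run:
```python
from h import *; from rig import ctrl,capture
s=ctrl.sense(); print(s["time_s"],s["eef_pos"],s["ee_rot"],s["grip_width"])
c=capture("wrist"); import pickle; pickle.dump((s,c),open("w1.pkl","wb"))
cv2.imwrite("pics/w1.png",cv2.resize(c["frame"][:,:,::-1],None,fx=1.5,fy=1.5,interpolation=cv2.INTER_CUBIC))
```

```text
1.25 [ 405.8421833  -164.18547954  186.16050495] [-2.27685515e-04  9.99672335e-01  2.55962936e-02  9.61627021e-06] 0.5029307862069415
```

View pics/w1.png

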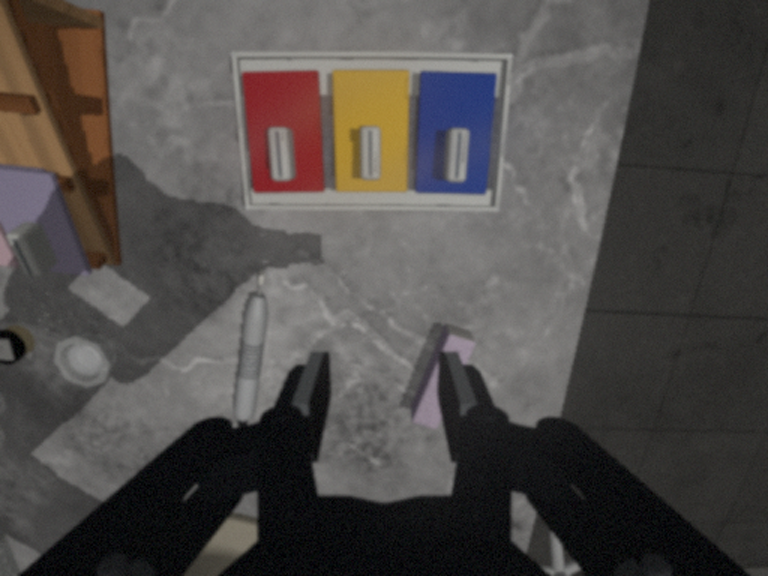

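The wrist view shows the whole tray: red at (282,131), yellow at (371,131) and blue at (457,131) in the 1.5x picture. I'll segment the plates to get their poses.

Run:
```python
from h import *; import pickle
from scipy.optimize import least_squares
s,c=pickle.load(open("w1.pkl","rb"))
hsv=cv2.cvtColor(c["frame"][:150,150:345],cv2.COLOR_RGB2HSV)
out=[]
for n,ranges in dict(red=[(0,8),(172,180)],yellow=[(15,32)],blue=[(108,128)]).items():
    m=sum(cv2.inRange(hsv,(a,120,50),(b,255,255)) for a,b in ranges).astype(np.uint8)
    k=[x for x in cv2.findContours(m,cv2.RETR_EXTERNAL,cv2.CHAIN_APPROX_NONE)[0]]; k=max(k,key=cv2.contourArea)
    m2=np.zeros((m.shape[0]*1,m.shape[1]),np.uint8); cv2.fillPoly(m2,[cv2.convexHull(k)],255)
    k=k.reshape(-1,2)+[150,0]
    W=onz(c,k,18.)[:,:2].astype(np.float32)
    r=cv2.minAreaRect(W); b=cv2.boxPoints(r); print(n,r, b.round(1).tolist())
```

```text
red ((496.492919921875, -88.13019561767578), (81.3333511352539, 53.457061767578125), 2.987036943435669) [[454.5, -63.599998474121094], [457.29998779296875, -116.9000015258789], [538.5, -112.69999694824219], [535.7000122070312, -59.29999923706055]]
yellow ((500.2848815917969, -150.5384979248047), (81.00676727294922, 53.67440414428711), 2.607276201248169) [[458.6000061035156, -125.5999984741211], [461.0, -179.1999969482422], [542.0, -175.5], [539.5, -121.9000015258789]]
blue ((501.8471984863281, -211.1483612060547), (81.0280990600586, 52.113197326660156), 1.618411660194397) [[460.6000061035156, -186.1999969482422], [462.1000061035156, -238.3000030517578], [543.0999755859375, -236.10000610351562], [541.5999755859375, -184.0]]
```

Run:
```python
from h import *; from rig import ctrl
s=ctrl.sense()
print(delta(s,[385,140,200],toolR(-.072)))
```

```text
(array([-1.000e-04, -1.000e-04,  1.208e-01]), array([ -0.536, -30.619,  -1.366]))
```

>>> {"method": "move_arm", "body": {"series": [[0, 0, 0.12, -0.5, -30.6, -1.4, 0.5], [0, 0, 0.12, -0.5, -30.6, -1.4, 0.5], [0, 0, 0.12, -0.5, -30.6, -1.4, 0.5], [0, 0, 0.12, -0.5, -30.6, -1.4, 0.5], [0, 0, 0.12, -0.5, -30.6, -1.4, 0.5]]}}

```text
time_s: 1.72
eef_pos: [391.5, 39.2, 196.1]
ee_rot: [0.0, 0.999, -0.037, 0.0]
force: [0.8, -0.5, -0.3]
grip_width: 0.495
```

Run:
```python
from h import *; from rig import ctrl
s=ctrl.sense()
print(delta(s,[385,140,200],toolR(-.072)))
```

```text
(array([ 0.0002, -0.001 , -0.0026]), array([ -1.399, -10.002,  -0.389]))
```

>>> {"method": "move_arm", "body": {"series": [[0, 0, 0, -1.4, -10.0, -0.4, 0.5], [0, 0, 0, -1.4, -10.0, -0.4, 0.5], [0, 0, 0, -1.4, -10.0, -0.4, 0.5], [0, 0, 0, -1.4, -10.0, -0.4, 0.5], [0, 0, 0, -1.4, -10.0, -0.4, 0.5]]}}

```text
time_s: 2.13
eef_pos: [385.3, 139.3, 200.2]
ee_rot: [0.0, 0.999, -0.037, 0.001]
force: [-1.1, -0.5, -0.1]
grip_width: 0.498
```

Run:
```python
from h import *; from rig import ctrl,capture
s=ctrl.sense(); print(s["time_s"],s["eef_pos"],s["ee_rot"],s["grip_width"])
c=capture("wrist"); import pickle; pickle.dump((s,c),open("w2.pkl","wb"))
cv2.imwrite("pics/w2.png",cv2.resize(c["frame"][:,:,::-1],None,fx=1.5,fy=1.5,interpolation=cv2.INTER_CUBIC))
```

```text
2.1333 [385.25114046 139.30047098 200.24308911] [ 3.17368738e-04  9.99304980e-01 -3.72691413e-02  6.83253011e-04] 0.4983502487061243
```

View pics/w2.png

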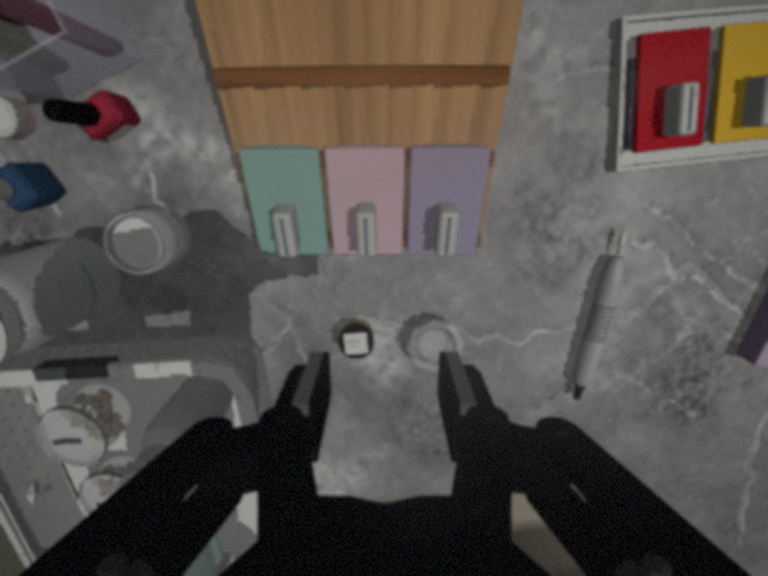

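The picture shows the rack head-on: pale tiles at (285,200), (366,200) and (447,200), and the middle batten at row 75. I'll enlarge it and fit the rack pose from all three views.

Run:
```python
from h import *; import pickle
s,c=pickle.load(open("w2.pkl","rb"))
f=c["frame"][40:180,135:350,::-1]
f=cv2.convertScaleAbs(f,alpha=1.5)
cv2.imwrite("pics/w2c.png",cv2.resize(f,None,fx=3.7,fy=3.7,interpolation=cv2.INTER_CUBIC))
```

```text
(no output)
```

View pics/w2c.png

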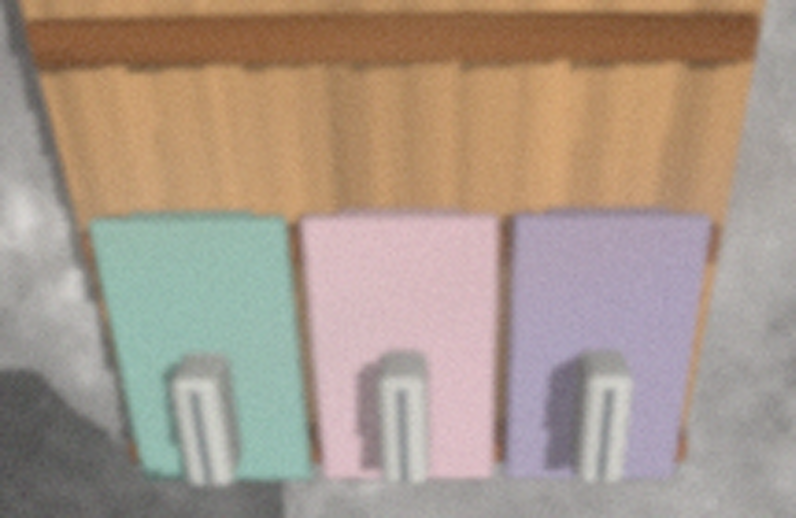

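```bash
cat > fit.py <<'E'
from h import *; import pickle
from rig import capture
from scipy.optimize import least_squares
s,w=pickle.load(open("w2.pkl","rb")); 
sc=capture("scene"); sd=capture("side")
pw=unc([(92,218),(285,217),(310,475),(142,475),(303,217),(498,216),(497,475),(325,475),(515,215),(710,215),(675,473),(508,475)],3.7,135,40)
ps=unc([(305,78),(288,188),(103,190),(125,82),(280,193),(263,303),(77,306),(98,195),(257,310),(240,425),(47,427),(73,312)],6.5,215,140)
pc=unc([(168,368),(290,328),(380,495),(250,542),(300,320),(425,287),(508,452),(388,495),(428,285),(540,250),(632,408),(515,447)],6,175,155)
def model(p,rake=np.radians(18.8)):
    R=toolR(p[3],rake); ex=R[:,0]; ey=-R[:,1]; n=-R[:,2]
    X=[]
    for k in(58,0,-58):
        for a,b in((56,27),(56,-27),(-28,-27),(-28,27)): X.append(p[:3]+ey*(k+b)+ex*a-10*n)
    return np.array(X)
def fit(cs,free_rake=False):
    f=lambda p: np.concatenate([(proj(c,model(p,p[4] if free_rake else np.radians(18.8)))-q).ravel()*k for c,q,k in cs])
    r=least_squares(f,[430,150,45,-.07]+([.328] if free_rake else []),loss="soft_l1"); return r.x, np.sqrt((r.fun**2).mean())
W=(w,pw,1);S=(sd,ps,1);C=(sc,pc,1)
if __name__=="__main__":
    for n,l in dict(w=[W],s=[S],c=[C],ws=[W,S],wsc=[W,S,C]).items():
        print(n,*[np.round(v,3) for v in fit(l)], np.round(fit(l,1)[0],3))
E
python3 fit.py
```

```text
w [ 4.14821e+02  1.48851e+02  4.76740e+01 -7.10000e-02] 0.531 [ 4.22884e+02  1.47852e+02  3.64640e+01 -7.10000e-02 -3.62000e-01]
s [ 4.15895e+02  1.47389e+02  5.09710e+01 -5.90000e-02] 0.386 [ 4.15533e+02  1.50509e+02  4.62160e+01 -5.30000e-02  2.91000e-01]
c [ 4.14821e+02  1.49161e+02  4.72230e+01 -8.50000e-02] 0.322 [ 4.14917e+02  1.49094e+02  4.70940e+01 -8.50000e-02  3.29000e-01]
ws [ 4.14949e+02  1.48845e+02  4.82430e+01 -7.00000e-02] 0.506 [ 4.14941e+02  1.48841e+02  4.82580e+01 -7.00000e-02  3.30000e-01]
wsc [ 4.14865e+02  1.48993e+02  4.75550e+01 -7.20000e-02] 0.487 [ 4.14852e+02  1.48991e+02  4.75370e+01 -7.20000e-02  3.30000e-01]
```

All views agree: middle pale ridge at (414.9, 149.0, 47.7), yaw −0.072. That gives seats red (466.7, 174.3, 70.9), blue (462.5, 116.5, 70.9) and yellow (514.3, 141.8, 94.2). Next I go to the red tile.

```bash
cat > d.py <<'E'
import sys; from h import *; from rig import ctrl
a=[float(v) for v in sys.argv[1:6]]   # x y z(tcp) yaw rake(deg)
s=ctrl.sense(); R=toolR(a[3],np.radians(a[4])); r,p=delta(s,a[:3],R)
print("t",s["time_s"],"turn",r,"shift cm",p,"F",s["force"].round(1),"M",s["wrist_torque"].round(2),"w",round(s["grip_width"],3))
E
python3 d.py 482.5 -88.7 75 .0435 0
```

```text
t 2.2833 turn [ 0.0006 -0.001  -0.1207] shift cm [11.421 21.895 12.535] F [ 0.3 -0.6 -0.9] M [ 0.01 -0.04 -0.02] w 0.502
```

>>> {"method": "move_arm", "body": {"series": [[0, 0, -0.12, 11.4, 21.9, 12.5, 0.42], [0, 0, -0.12, 11.4, 21.9, 12.5, 0.42], [0, 0, -0.12, 11.4, 21.9, 12.5, 0.42], [0, 0, -0.12, 11.4, 21.9, 12.5, 0.42], [0, 0, -0.12, 11.4, 21.9, 12.5, 0.42]]}}

```text
time_s: 2.7
eef_pos: [456.6, -31.0, 107.8]
ee_rot: [0.0, 1.0, 0.02, 0.001]
force: [0.4, 0.6, -0.3]
grip_width: 0.42
```

```bash
python3 d.py 482.5 -88.7 60 .0435 0
```

```text
t 2.7 turn [ 0.0009 -0.0014 -0.0031] shift cm [2.349 5.862 4.793] F [ 0.4  0.6 -0.3] M [ 0.06 -0.02 -0.  ] w 0.42
```

>>> {"method": "move_arm", "body": {"series": [[0, 0, 0, 2.35, 5.86, 4.8, 0.42], [0, 0, 0, 2.35, 5.86, 4.8, 0.42], [0, 0, 0, 2.35, 5.86, 4.8, 0.42], [0, 0, 0, 2.35, 5.86, 4.8, 0.42]]}}

```text
time_s: 3.03
eef_pos: [481.7, -90.9, 58.6]
ee_rot: [-0.0, 1.0, 0.018, -0.001]
force: [0.4, 0.2, 0.1]
grip_width: 0.418
```

```bash
python3 d.py 482.5 -88.7 24 .0435 0
python3 - <<'E'
from h import *; from rig import ctrl,capture
c=capture("wrist")
cv2.imwrite("pics/w3.png",cv2.resize(c["frame"][:,:,::-1],None,fx=1.5,fy=1.5,interpolation=cv2.INTER_CUBIC))
E
```

```text
t 3.0333 turn [-0.0004  0.0013 -0.0076] shift cm [ 0.092 -0.212  3.461] F [0.4 0.2 0.1] M [0.05 0.03 0.01] w 0.418
```

View pics/w3.png

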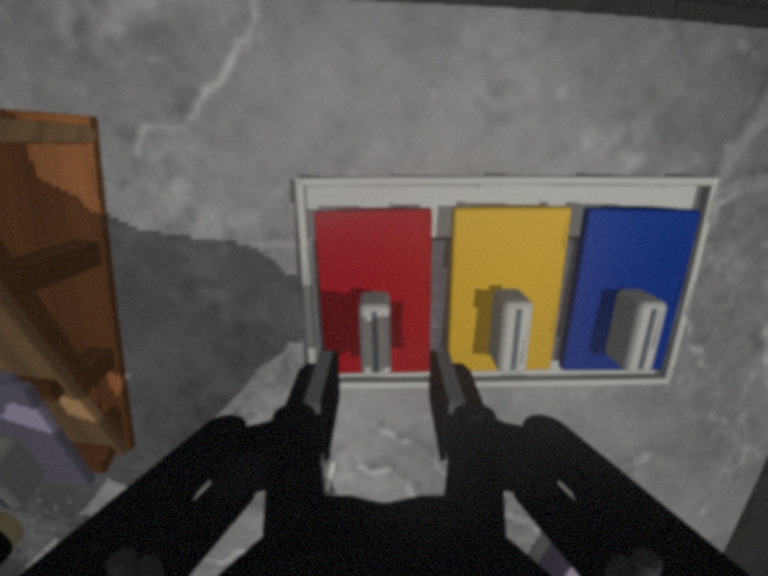

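Ridge at (375,330) sits between the fingertips at (328,360) and (440,360). It is slightly left, which matches the computed 2 mm correction.

>>> {"method": "move_arm", "body": {"series": [[0, 0, -0.007, 0.1, -0.2, 1.7, 0.42], [0, 0, -0.007, 0.1, -0.2, 2.8, 0.42], [0, 0, -0.007, 0.1, -0.2, 3.4, 0.42], [0, 0, -0.007, 0.1, -0.2, 3.4, 0.42]]}}

```text
time_s: 3.42
eef_pos: [482.5, -87.2, 25.8]
ee_rot: [0.0, 1.0, 0.023, -0.0]
force: [-0.6, 0.6, 0.2]
grip_width: 0.42
```

```bash
python3 d.py 482.5 -88.7 21 .0435 0
```

```text
t 3.4167 turn [0.     0.0001 0.0017] shift cm [-0.004  0.152  0.476] F [-0.6  0.6  0.2] M [-0.02  0.01  0.01] w 0.42
```

>>> {"method": "move_arm", "body": {"series": [[0, 0, 0, 0, 0.15, 0.2, 0.42], [0, 0, 0, 0, 0.15, 0.2, 0.1], [0, 0, 0, 0, 0.15, 0.2, 0.1], [0, 0, 0, 0, 0.15, 0.2, 0.1], [0, 0, 0, 0, 0.15, 0.2, 0.1]], "grip_force": 40}}

```text
time_s: 3.83
eef_pos: [482.9, -88.8, 24.6]
ee_rot: [0.0, 1.0, 0.023, 0.001]
force: [-1.2, 1.0, 6.5]
grip_width: 0.15
```

```bash
python3 d.py 482.5 -88.7 21 .0435 0
```

```text
t 3.8333 turn [ 0.0006 -0.0011  0.0018] shift cm [-0.044 -0.011  0.361] F [-1.2  1.   6.5] M [0.08 0.26 0.01] w 0.15
```

>>> {"method": "move_arm", "body": {"series": [[0, 0, 0, 0, 0, -0.5, 0.1], [0, 0, 0, 0, 0, -3.0, 0.1], [0, 0, 0, 0, 0, -6.0, 0.1], [0, 0, 0, 0, 0, -6.0, 0.1]]}}

```text
time_s: 4.17
eef_pos: [485.1, -89.6, 89.5]
ee_rot: [0.002, 1.0, 0.023, 0.004]
force: [1.5, -1.1, 0.8]
grip_width: 0.151
```

```bash
python3 d.py 482.5 -88.7 21 .0435 0;python3 - <<'E'
from h import *; from rig import ctrl,capture
c=capture("wrist")
cv2.imwrite("pics/w4.png",cv2.resize(c["frame"][:,:,::-1],None,fx=1.5,fy=1.5,interpolation=cv2.INTER_CUBIC))
E
```

```text
t 4.1667 turn [ 0.0043 -0.0085  0.002 ] shift cm [-0.318 -0.136  6.845] F [ 1.5 -1.1  0.8] M [-0.04 -0.02  0.  ] w 0.151
```

View pics/w4.png

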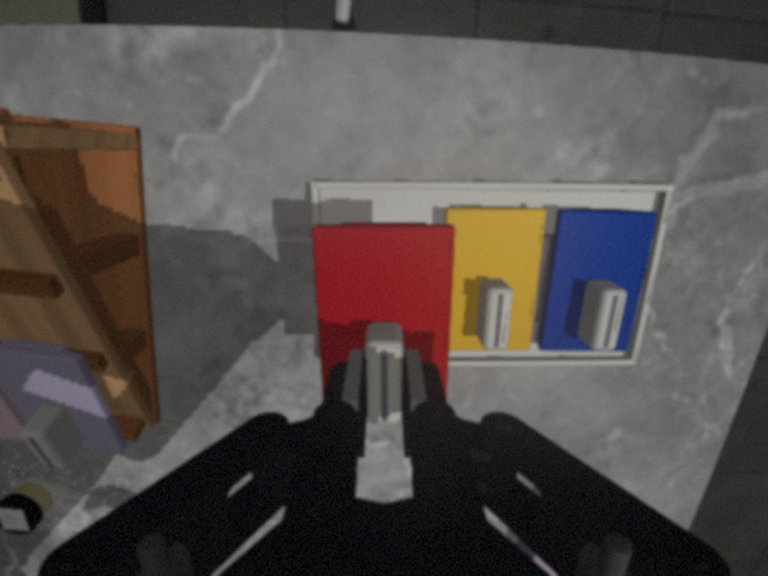

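The red tile is held: its plate spans (313,227)–(453,225) at the head and the ridge is between the pads. I'll check its pose in the tool frame.

```bash
cat > held.py <<'E'
import sys; from h import *; from rig import ctrl,capture
from scipy.optimize import least_squares
# cam in tool fixed from first capture
Rct=np.array([[-.001,1,0],[-.947,-.001,-.322],[-.322,0,.947]]); pc=np.array([82.04,.66,-142.37])
c=capture("wrist"); cc=dict(c); cc["R"]=Rct; cc["t"]=-Rct@pc
px=np.array(eval(sys.argv[1]),float)/1.5
def m(p): # dx,dy,zt,yaw
    ca,sa=np.cos(p[3]),np.sin(p[3])
    return np.array([[p[0]+56*ca-y*sa,p[1]+56*sa+y*ca,p[2]] for y in(-27,27)])
# image left= -tool y
r=least_squares(lambda p:(proj(cc,m(p))-px).ravel(),[0,0,6,0]); print(r.x.round(3),r.cost)
print(proj(cc,m([0,0,6.6,0]))*1.5)
E
python3 held.py "[(313,227),(453,225)]"
```

```text
[-1.636  1.1   12.479 -0.013] 1.2116903504194741e-27
[[309.11881305 224.50435579]
 [454.82050502 224.35126067]]
```

```bash
cat > seat.py <<'E'
# usage: seat.py tile up_mm(along tile x) above_mm(along normal) [yoff] -> move to put ridge centre at seat+...
import sys; from h import *; from rig import ctrl
S=dict(red=(466.7,174.3,70.9),blue=(462.5,116.5,70.9),yellow=(514.3,141.8,94.2))
def go(t,up,ab,dx=-1.0,dz=3.4,yoff=0):
    R=toolR(-.072,np.radians(18.8)); ex,ey,n=R[:,0],-R[:,1],-R[:,2]
    p=np.array(S[t])+ex*(up-dx)+n*(ab-dz)+ey*yoff
    s=ctrl.sense(); r,d=delta(s,p,R)
    F=R.T@s["force"]
    cur=np.array([ex,ey,n])@(s["eef_pos"]-p)+[up,yoff,ab]
    print("t",s["time_s"],"turn",r,"shift",d,"| now up,y,above",cur.round(2),"F tool",F.round(1),"M",s["wrist_torque"].round(2),"w",round(s["grip_width"],3))
if __name__=="__main__":
    a=sys.argv; kw=dict(v.split("=") for v in a[4:]); go(a[1],float(a[2]),float(a[3]),**{k:float(v) for k,v in kw.items()})
E
python3 seat.py red 5 60
```

```text
t 4.2667 turn [-0.0178  0.3245  0.1165] shift [ -1.693 -26.509  -4.139] | now up,y,above [  37.24 -261.34    5.81] F tool [-0.3  0.6  0.9] M [ 0.05  0.06 -0.  ] w 0.149
```

>>> {"method": "move_arm", "body": {"series": [[-0.006, 0.11, 0.04, 0, -3.5, -3.5, 0.1], [-0.012, 0.22, 0.08, -0.5, -7.5, -5, 0.1], [-0.018, 0.324, 0.117, -1, -11.5, -5.5, 0.1], [-0.018, 0.324, 0.117, -1.5, -15.5, -5, 0.1], [-0.018, 0.324, 0.117, -1.7, -19.5, -4.5, 0.1]]}}

```text
time_s: 4.68
eef_pos: [455.9, 101.8, 130.4]
ee_rot: [0.006, 0.986, -0.036, 0.163]
force: [1.1, -0.4, -1.2]
grip_width: 0.155
```

```bash
python3 seat.py red 5 40
```

```text
t 4.6833 turn [ 0.0003  0.0004 -0.0018] shift [-0.802 -7.31   2.15 ] | now up,y,above [ 12.89 -73.11  61.52] F tool [0.7 0.3 1.5] M [-0.02  0.15 -0.03] w 0.155
```

>>> {"method": "move_arm", "body": {"series": [[0, 0, 0, -0.4, -3.7, 0.5, 0.1], [0, 0, 0, -0.8, -7.3, 1.0, 0.1], [0, 0, 0, -0.8, -7.3, 2.2, 0.1], [0, 0, 0, -0.8, -7.3, 3.2, 0.1], [0, 0, 0, -0.8, -7.3, 4.2, 0.1]]}}

```text
time_s: 5.1
eef_pos: [466.8, 174.0, 86.5]
ee_rot: [0.006, 0.986, -0.036, 0.162]
force: [0.4, 0.2, -0.9]
grip_width: 0.154
```

```bash
python3 seat.py red 5 10;python3 - <<'E'
from h import *; from rig import ctrl,capture
for n in("wrist","scene","side"):
    c=capture(n); f=c["frame"][:,:,::-1]
    if n=="scene": f=f[140:260,150:310]
    if n=="side": f=f[130:230,200:320]
    cv2.imwrite(f"pics/{n}5.png",cv2.resize(f,None,fx=1.5 if n=="wrist" else 5,fy=1.5 if n=="wrist" else 5,interpolation=cv2.INTER_CUBIC))
E
```

```text
t 5.1 turn [ 0.0007  0.0022 -0.0011] shift [ 0.091 -0.03   0.815] | now up,y,above [ 4.11 -0.29 18.15] F tool [ 0.1 -0.2  1. ] M [0.02 0.23 0.  ] w 0.154
```

View pics/wrist5.png

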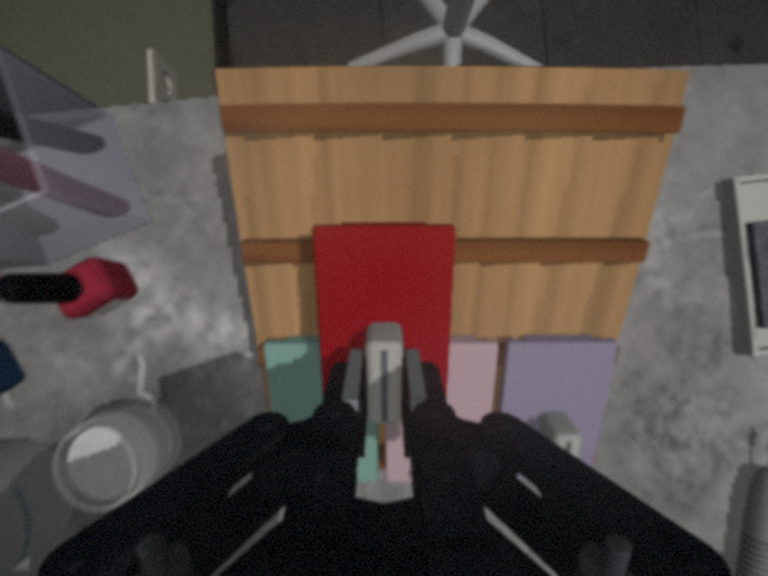

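View pics/scene5.png

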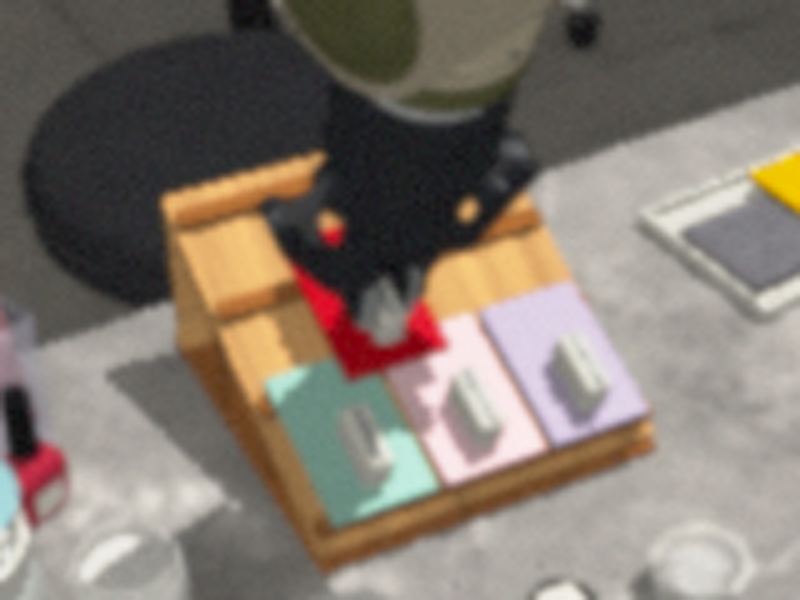

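View pics/side5.png

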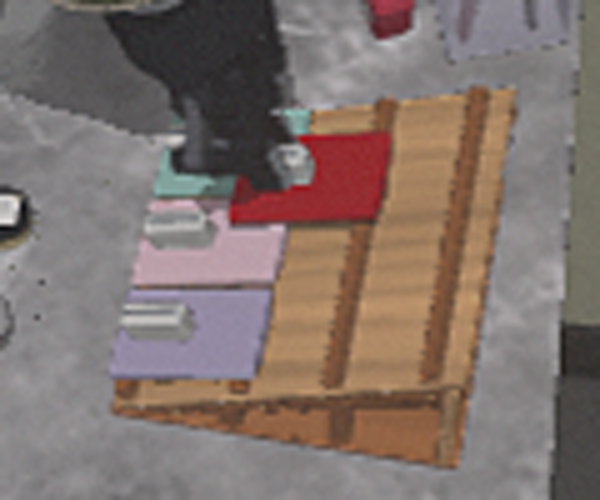

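The red tile straddles the teal–pink joint and its head passes the middle batten at (385,230). Now I lower it.

>>> {"method": "move_arm", "body": {"series": [[0, 0, 0, 0.1, 0, 0.5, 0.1], [0, 0, 0, 0.15, 0, 1.0, 0.1], [0, 0, 0, 0.15, 0, 1.3, 0.1], [0, 0, 0, 0.15, 0, 1.3, 0.1]]}}

```text
time_s: 5.58
eef_pos: [472.6, 172.1, 74.7]
ee_rot: [0.006, 0.986, -0.038, 0.162]
force: [0.4, -0.1, -0.2]
grip_width: 0.148
```

```bash
python3 seat.py red 5 1
```

```text
t 5.5833 turn [ 0.002   0.0033 -0.0043] shift [-0.095 -0.179  0.406] | now up,y,above [ 5.96 -1.79  5.06] F tool [0.3 0.1 0.3] M [ 0.02  0.19 -0.01] w 0.148
```

>>> {"method": "move_arm", "body": {"series": [[0.002, 0.003, -0.004, 0, -0.18, 0.15, 0.1], [0.002, 0.003, -0.004, 0, -0.18, 0.3, 0.1], [0.002, 0.003, -0.004, 0, -0.18, 0.35, 0.1], [0.002, 0.003, -0.004, 0, -0.18, 0.35, 0.1]]}}

```text
time_s: 5.92
eef_pos: [473.6, 173.8, 73.2]
ee_rot: [0.006, 0.986, -0.035, 0.164]
force: [-16.9, -4.7, 27.8]
grip_width: 0.153
```

```bash
python3 seat.py red 5 0
```

```text
t 5.9167 turn [ 0.0004 -0.0007  0.0005] shift [-0.13   0.     0.335] | now up,y,above [6.3  0.   3.35] F tool [ -6.6   5.9 -31.6] M [-0.83  1.51 -0.36] w 0.153
```

>>> {"method": "move_arm", "body": {"series": [[0, 0, 0, 0, 0, -0.1, 0.1], [0, 0, 0, 0, 0, -0.1, 0.1]]}}

```text
time_s: 6.08
eef_pos: [473.5, 174.0, 74.9]
ee_rot: [0.006, 0.986, -0.035, 0.164]
force: [0.5, -0.2, 0.6]
grip_width: 0.153
```

```bash
python3 seat.py red 5 0;python3 - <<'E'
from h import *; from rig import ctrl,capture
for n in("wrist","scene","side"):
    c=capture(n); f=c["frame"][:,:,::-1]
    if n=="wrist": f=f[50:260,150:370]
    if n=="scene": f=f[160:240,170:290]
    if n=="side": f=f[140:200,215:305]
    k={"wrist":3.4,"scene":6.5,"side":8}[n]
    cv2.imwrite(f"pics/{n}6.png",cv2.resize(cv2.convertScaleAbs(f,alpha=1.3),None,fx=k,fy=k,interpolation=cv2.INTER_CUBIC))
E
```

```text
t 6.0833 turn [-0.     -0.0022  0.0007] shift [-0.172  0.021  0.496] | now up,y,above [6.71 0.22 4.97] F tool [ 0.7  0.2 -0.4] M [-0.02  0.17 -0.01] w 0.153
```

View pics/wrist6.png

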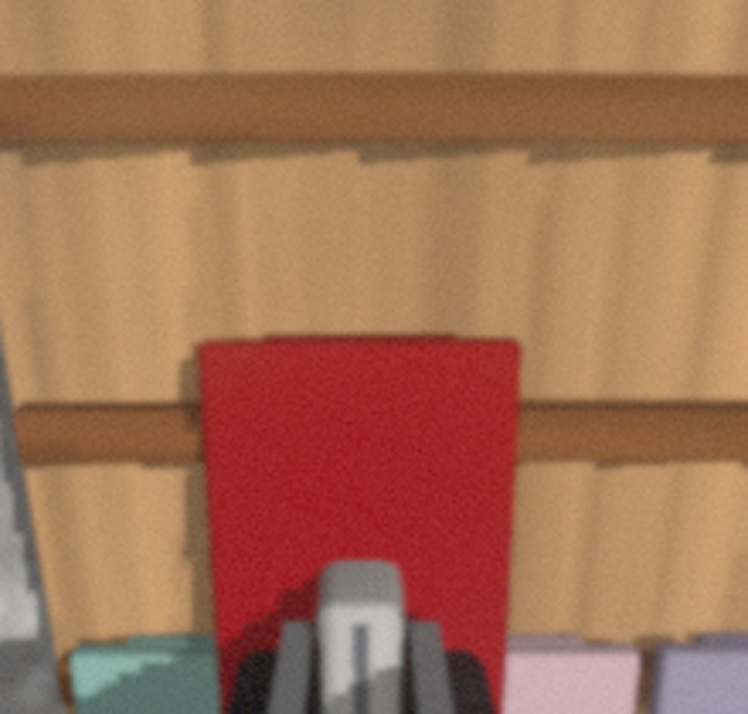

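View pics/scene6.png

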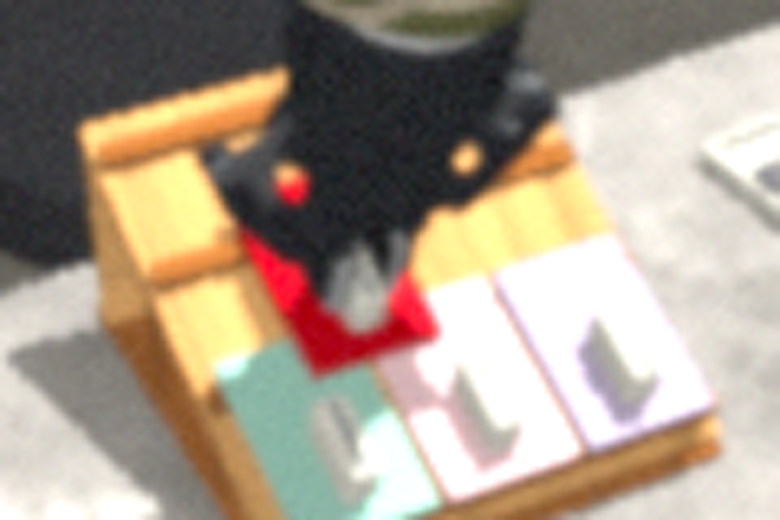

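View pics/side6.png

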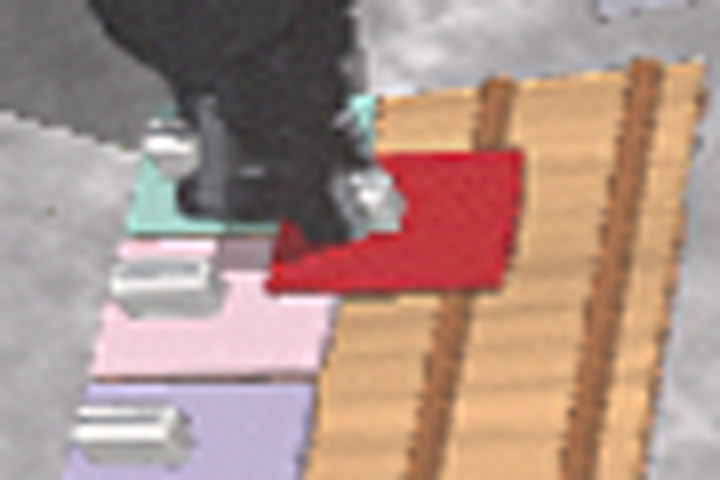

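Run:
```python
from h import *; from rig import ctrl,capture
from seat import S
c=capture("wrist"); R=toolR(-.072,np.radians(18.8)); ex,ey,n=R[:,0],-R[:,1],-R[:,2]
def P(X): return ((proj(c,X)-[150,50]+.5)*3.4-.5).round(0).tolist()
Rd=toolR(-.072,np.radians(25)); dx,dn=Rd[:,0],-Rd[:,2]
m=(np.array(S["red"])+S["blue"])/2
top=m+50*ex-16*n
for k in(0,55): print("batten uphill top edge y+60,-80",P([top+k*dx+ey*60,top+k*dx-ey*80]),"downhill", P([top+k*dx-10*dx+ey*60,top+k*dx-10*dx-ey*80]),"upbase",P([top+k*dx-6*dn+ey*60]))
pal=np.array([414.9,149,47.7]); print("pale pink/violet head",P([pal+56*ex-10*n+ey*v for v in(-27,-31)]))
s=ctrl.sense(); q=s["ee_rot"];Rt=Ro.from_quat(q[[1,2,3,0]]).as_matrix()
for zt in(6.6,10): print("tile head",zt,P([s["eef_pos"]+Rt@[55,y,zt] for y in(-27,27)]))
print("tcp",P([s["eef_pos"]]))
```

```text
batten uphill top edge y+60,-80 [[182.0, 405.0], [954.0, 406.0]] downhill [[187.0, 456.0], [940.0, 456.0]] upbase [[188.0, 394.0]]
batten uphill top edge y+60,-80 [[155.0, 72.0], [1042.0, 80.0]] downhill [[160.0, 139.0], [1024.0, 146.0]] upbase [[162.0, 71.0]]
pale pink/violet head [[641.0, 646.0], [661.0, 646.0]]
tile head 6.6 [[190.0, 348.0], [519.0, 348.0]]
tile head 10 [[194.0, 344.0], [516.0, 344.0]]
tcp [[355.0, 664.0]]
```

```bash
sed -i 's/dx=-1.0,dz=3.4/dx=-0.6,dz=0.0/' seat.py; python3 seat.py red 5 0.6
```

```text
t 6.2833 turn [ 0.0004 -0.0004  0.0005] shift [-0.155  0.005  0.014] | now up,y,above [6.55 0.05 0.74] F tool [-0.9  0.3  1.3] M [ 0.02  0.16 -0.03] w 0.149
```

>>> {"method": "move_arm", "body": {"series": [[0, 0, 0, -0.15, 0, 0.05, 0.1], [0, 0, 0, -0.15, 0, 0.1, 0.1], [0, 0, 0, -0.15, 0, 0.1, 0.1]]}}

```text
time_s: 6.53
eef_pos: [472.2, 174.0, 72.9]
ee_rot: [0.006, 0.986, -0.035, 0.164]
force: [-4.1, -1.0, 8.3]
grip_width: 0.15
```

```bash
python3 seat.py red 0 0
```

```text
t 6.5333 turn [ 0.0004 -0.0009  0.0006] shift [-0.525  0.006  0.006] | now up,y,above [5.25 0.07 0.07] F tool [-1.1  1.3 -9.1] M [-0.13  0.38 -0.11] w 0.15
```

>>> {"method": "move_arm", "body": {"series": [[0, 0, 0, -0.15, 0, 0, 0.1], [0, 0, 0, -0.3, 0, 0, 0.1], [0, 0, 0, -0.35, 0, 0, 0.1], [0, 0, 0, -0.35, 0, 0, 0.1]]}}

```text
time_s: 6.87
eef_pos: [469.0, 174.3, 71.8]
ee_rot: [0.006, 0.986, -0.035, 0.164]
force: [-0.0, 1.2, 3.2]
grip_width: 0.149
```

```bash
python3 seat.py red 0 0
```

```text
t 6.8667 turn [ 0.0003 -0.0012  0.0006] shift [-0.182  0.012  0.009] | now up,y,above [1.82 0.12 0.09] F tool [ 0.9 -1.2 -3.1] M [0.1  0.04 0.05] w 0.149
```

>>> {"method": "move_arm", "body": {"series": [[0, 0, 0, -0.1, 0, 0.02, 0.1], [0, 0, 0, -0.2, 0, 0.02, 0.1], [0, 0, 0, -0.25, 0, 0.02, 0.1], [0, 0, 0, -0.25, 0, 0.02, 0.1]]}}

```text
time_s: 7.2
eef_pos: [467.2, 174.5, 71.2]
ee_rot: [0.006, 0.986, -0.035, 0.165]
force: [2.1, -0.4, 5.0]
grip_width: 0.152
```

```bash
python3 seat.py red 0 0
```

```text
t 7.2 turn [-0.0001 -0.0028  0.0005] shift [0.01  0.023 0.012] | now up,y,above [-0.1   0.23  0.12] F tool [ 3.6  0.2 -4.1] M [ 0.03 -0.4  -0.  ] w 0.152
```

>>> {"method": "move_arm", "body": {"series": [[0, 0, 0, -0.1, 0, 0, 0.1], [0, 0, 0, -0.15, 0, 0, 0.1], [0, 0, 0, -0.15, 0, 0, 0.1]]}}

```text
time_s: 7.45
eef_pos: [467.0, 174.6, 71.2]
ee_rot: [0.006, 0.985, -0.035, 0.166]
force: [7.9, -0.9, -0.2]
grip_width: 0.152
```

```bash
python3 seat.py red 0 0
```

```text
t 7.45 turn [-0.0007 -0.0059  0.0003] shift [0.023 0.03  0.017] | now up,y,above [-0.23  0.3   0.17] F tool [7.5 0.3 2.7] M [-0.13 -1.05 -0.08] w 0.152
```

Caught: downhill pull rises to 7.5 N with no more travel, within 0.3 mm of the predicted seat. Releasing.

>>> {"method": "move_arm", "body": {"series": [[0, 0, 0, 0, 0, 0, 0.15], [0, 0, 0, 0, 0, 0, 0.35], [0, 0, 0, 0, 0, 0, 0.35], [0, 0, 0, 0, 0, 0, 0.35]]}}

```text
time_s: 7.78
eef_pos: [466.3, 174.5, 70.7]
ee_rot: [0.006, 0.986, -0.035, 0.165]
force: [0.6, 0.1, -0.8]
grip_width: 0.348
```

>>> {"method": "move_arm", "body": {"series": [[0, 0, 0, 0, 0, -1, 0.35], [0, 0, 0, 0, 0, -3, 0.35], [0, 0, 0, 0, 0, -4, 0.35], [0, 0, 0, 0, 0, -4, 0.35]]}}

```text
time_s: 8.12
eef_pos: [453.6, 175.8, 110.6]
ee_rot: [0.005, 0.985, -0.035, 0.167]
force: [-0.1, -0.1, -0.7]
grip_width: 0.352
```

```bash
python3 seat.py red 45 20;python3 - <<'E'
from h import *; from rig import ctrl,capture
c=capture("wrist"); f=c["frame"][50:260,150:370,::-1]
cv2.imwrite(f"pics/w7.png",cv2.resize(cv2.convertScaleAbs(f,alpha=1.3),None,fx=3.4,fy=3.4,interpolation=cv2.INTER_CUBIC))
from seat import S
R=toolR(-.072,np.radians(18.8)); ex,ey,n=R[:,0],-R[:,1],-R[:,2]
def P(X): return ((proj(c,X)-[150,50]+.5)*3.4-.5).round(0).tolist()
p=np.array(S["red"]); print("home head L,R",P([p+56*ex-10*n+ey*v for v in(27,-27)]),"ridge top head",P([p+18*ex+10*n+ey*v for v in(7,-7)]))
E
```

```text
t 8.1167 turn [-0.0013 -0.0075  0.0006] shift [4.509 0.062 2.22 ] | now up,y,above [-0.26  0.57 41.86] F tool [-0.3  0.1  0.6] M [-0.01  0.13 -0.05] w 0.352
home head L,R [[231.0, 307.0], [487.0, 307.0]] ridge top head [[325.0, 508.0], [393.0, 508.0]]
```

View pics/w7.png

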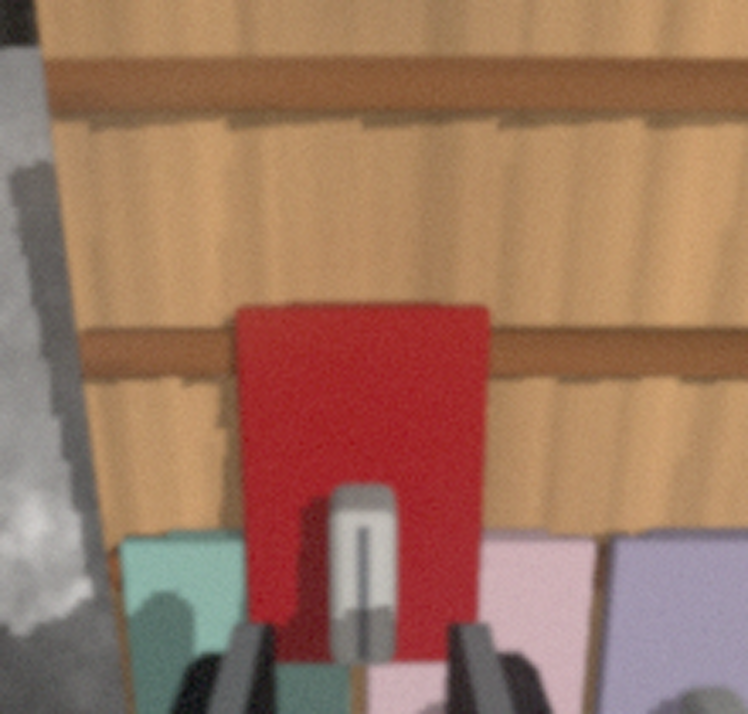

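The red tile is seated: head edge at (238..489,308), predicted (231..487,307), about 0.8 mm off, and square to the batten. Now I shut the fingers and press its head.

>>> {"method": "move_arm", "body": {"series": [[-0.001, -0.007, 0, 2.5, 0.05, 0, 0.0], [-0.001, -0.007, 0, 4.5, 0.05, 1.0, 0.0], [-0.001, -0.007, 0, 4.5, 0.05, 2.5, 0.0], [-0.001, -0.007, 0, 4.5, 0.05, 3.5, 0.0], [-0.001, -0.007, 0, 4.5, 0.05, 4.3, 0.0]]}}

```text
time_s: 8.58
eef_pos: [509.3, 170.9, 81.7]
ee_rot: [0.006, 0.986, -0.035, 0.161]
force: [0.0, -0.6, -1.0]
grip_width: 0.0
```

```bash
python3 seat.py red 45 -10 dx=0
```

```text
t 8.5833 turn [0.0007 0.0035 0.0006] shift [ 0.113 -0.029  0.647] | now up,y,above [43.89 -0.29 -3.52] F tool [-0.3  0.6  1. ] M [-0.02  0.14 -0.03] w 0.0
```

>>> {"method": "move_arm", "body": {"series": [[0, 0.003, 0, 0.1, 0, 0.2, 0], [0, 0.003, 0, 0.1, 0, 0.4, 0], [0, 0.003, 0, 0.1, 0, 0.4, 0]]}}

```text
time_s: 8.83
eef_pos: [510.0, 170.8, 78.6]
ee_rot: [0.007, 0.986, -0.035, 0.162]
force: [-11.6, -2.7, 14.1]
grip_width: 0.0
```

```bash
python3 seat.py red 45 -10 dx=0
```

```text
t 8.8333 turn [0.0016 0.003  0.0014] shift [ 0.142 -0.04   0.326] | now up,y,above [43.59 -0.4  -6.74] F tool [ -6.3   3.5 -17. ] M [-0.5   1.35 -0.25] w 0.0
```

>>> {"method": "move_arm", "body": {"series": [[0, 0, 0, 0, 0, 0.08, 0], [0, 0, 0, 0, 0, 0.08, 0], [0, 0, 0, 0, 0, 0.08, 0]]}}

```text
time_s: 9.08
eef_pos: [509.9, 170.8, 78.6]
ee_rot: [0.007, 0.986, -0.035, 0.162]
force: [-6.8, -2.3, 11.4]
grip_width: 0.001
```

```bash
python3 seat.py red 45 -10 dx=0
```

```text
t 9.0833 turn [0.0018 0.0025 0.0019] shift [ 0.149 -0.04   0.331] | now up,y,above [43.52 -0.4  -6.68] F tool [ -2.6   2.8 -12.9] M [-0.39  0.52 -0.11] w 0.001
```

>>> {"method": "move_arm", "body": {"series": [[0, 0, 0, 0, 0, -1, 0], [0, 0, 0, 0, 0, -4, 0], [0, 0, 0, -1, 0, -6, 0.42], [0, 0, 0, -3, 2, -7, 0.42], [0, 0, 0, -6, 5, -7, 0.42]]}}

```text
time_s: 9.5
eef_pos: [428.8, 128.0, 128.8]
ee_rot: [0.006, 0.986, -0.033, 0.165]
force: [1.1, -1.9, 0.5]
grip_width: 0.409
```

```bash
python3 - <<'E'
from h import *; from rig import ctrl,capture
c=capture("wrist"); f=c["frame"][:,:,::-1]
cv2.imwrite(f"pics/w8.png",cv2.resize(cv2.convertScaleAbs(f,alpha=1.3),None,fx=1.5,fy=1.5,interpolation=cv2.INTER_CUBIC))
from seat import S
R=toolR(-.072,np.radians(18.8)); ex,ey,n=R[:,0],-R[:,1],-R[:,2]
def P(X): return ((proj(c,X)+.5)*1.5-.5).round(0).tolist()
p=np.array(S["red"]); print("home head L,R",P([p+56*ex-10*n+ey*v for v in(27,-27)]))
# blue target: ridge
b=np.array([501.85,-211.15])-14*np.array([.999,.0435]); y=np.array([500.3,-150.55])-14*np.array([.999,.0435]); print(b,y)
E
python3 d.py 487.9 -211.8 75 .0435 0
```

```text
home head L,R [[238.0, 176.0], [341.0, 176.0]]
[ 487.864 -211.759] [ 486.314 -151.159]
t 9.55 turn [ 0.0221 -0.3155 -0.1108] shift cm [ 7.233 33.074  7.516] F [-4.2 -0.3 -3.4] M [ 0.05  0.28 -0.01] w 0.42
```

View pics/w8.png

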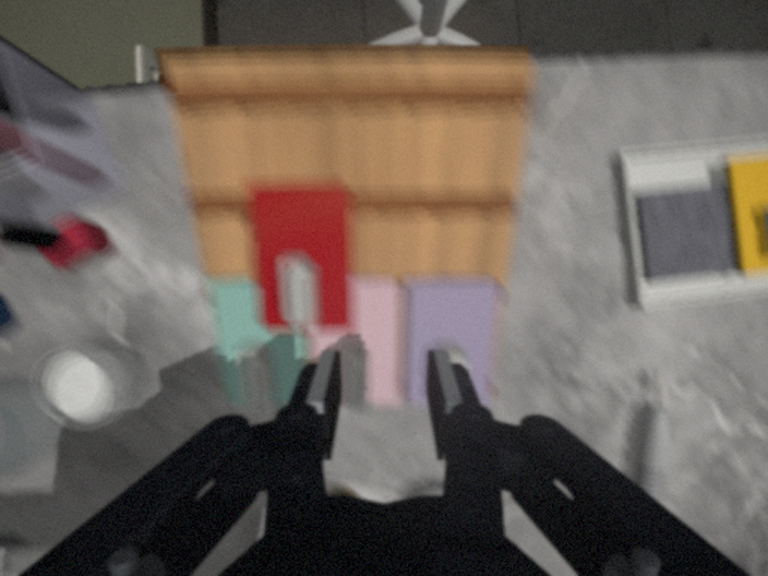

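>>> {"method": "move_arm", "body": {"series": [[0.022, -0.315, -0.11, 1.8, 8.3, 0, 0.42], [0.022, -0.315, -0.11, 3.6, 16.5, 2, 0.42], [0.022, -0.315, -0.11, 7.2, 33, 7.5, 0.42], [0.022, -0.315, -0.11, 7.2, 33, 7.5, 0.42], [0.022, -0.315, -0.11, 7.2, 33, 7.5, 0.42]]}}

```text
time_s: 9.97
eef_pos: [459.5, -71.7, 101.1]
ee_rot: [-0.0, 1.0, 0.022, 0.0]
force: [1.4, 0.8, -0.2]
grip_width: 0.415
```

```bash
python3 d.py 488 -212.3 65 .0435 0
```

```text
t 9.9667 turn [-0.     -0.0006 -0.0004] shift cm [ 2.242 14.168  3.615] F [ 1.4  0.8 -0.2] M [ 0.04 -0.05  0.04] w 0.415
```

>>> {"method": "move_arm", "body": {"series": [[0, 0, 0, 1.1, 7, 1.8, 0.42], [0, 0, 0, 2.2, 14.2, 3.6, 0.42], [0, 0, 0, 2.2, 14.2, 3.6, 0.42], [0, 0, 0, 2.2, 14.2, 3.6, 0.42], [0, 0, 0, 2.2, 14.2, 3.6, 0.42]]}}

```text
time_s: 10.38
eef_pos: [487.4, -216.5, 64.3]
ee_rot: [0.0, 1.0, 0.02, 0.0]
force: [0.5, -0.5, -0.1]
grip_width: 0.417
```

```bash
python3 d.py 488 -212.3 24 .0435 0
python3 - <<'E'
from h import *; from rig import ctrl,capture
c=capture("wrist"); f=c["frame"][:,:,::-1]
cv2.imwrite(f"pics/w9.png",cv2.resize(cv2.convertScaleAbs(f,alpha=1.3),None,fx=1.5,fy=1.5,interpolation=cv2.INTER_CUBIC))
E
```

```text
t 10.3833 turn [ 0.0003 -0.0003 -0.0043] shift cm [ 0.074 -0.418  4.026] F [ 0.5 -0.5 -0.1] M [-0.02  0.03 -0.01] w 0.417
```

View pics/w9.png

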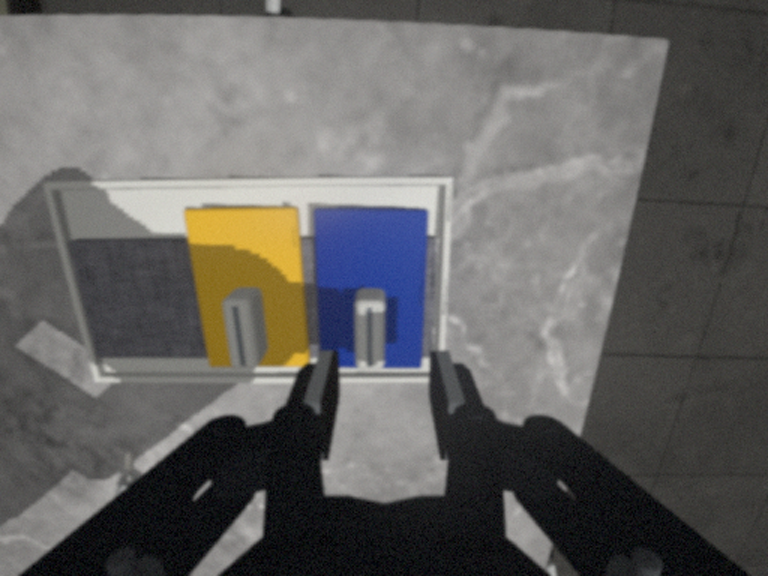

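Blue ridge at (370,330), left of the jaw centre at 383. That matches the 4 mm shift computed, so I descend.

>>> {"method": "move_arm", "body": {"series": [[0, 0, -0.004, 0.07, -0.42, 1.2, 0.42], [0, 0, -0.004, 0.07, -0.42, 2.5, 0.42], [0, 0, -0.004, 0.07, -0.42, 3.6, 0.42], [0, 0, -0.004, 0.07, -0.42, 4.0, 0.42], [0, 0, -0.004, 0.07, -0.42, 4.0, 0.42]]}}

```text
time_s: 10.85
eef_pos: [487.3, -208.8, 24.2]
ee_rot: [-0.001, 1.0, 0.023, -0.001]
force: [0.0, -0.1, 0.0]
grip_width: 0.424
```

```bash
python3 d.py 488 -212.3 24 .0435 0
```

```text
t 10.85 turn [-0.0017  0.0015  0.0017] shift cm [0.059 0.349 0.015] F [ 0.  -0.1  0. ] M [-0.02  0.02 -0.02] w 0.424
```

>>> {"method": "move_arm", "body": {"series": [[-0.001, 0.001, 0.002, 0.06, 0.35, 0, 0.42], [-0.001, 0.001, 0.002, 0.06, 0.35, 0, 0.42]]}}

```text
time_s: 11.02
eef_pos: [488.4, -212.7, 24.8]
ee_rot: [0.0, 1.0, 0.022, 0.0]
force: [0.0, -0.2, -0.7]
grip_width: 0.423
```

```bash
python3 d.py 488 -212.3 24 .0435 0
```

```text
t 11.0167 turn [ 0.0001 -0.0005 -0.0003] shift cm [-0.042 -0.044  0.084] F [ 0.  -0.2 -0.7] M [-0.03  0.    0.05] w 0.423
```

>>> {"method": "move_arm", "body": {"series": [[0, 0, 0, -0.05, 0, 0.05, 0.1], [0, 0, 0, -0.05, 0, 0.05, 0.1], [0, 0, 0, -0.05, 0, 0.05, 0.1], [0, 0, 0, -0.05, 0, 0.05, 0.1], [0, 0, 0, -0.05, 0, 0.05, 0.1]], "grip_force": 40}}

```text
time_s: 11.43
eef_pos: [488.2, -213.0, 25.0]
ee_rot: [0.0, 1.0, 0.022, 0.001]
force: [-0.4, 0.7, 4.7]
grip_width: 0.151
```

>>> {"method": "move_arm", "body": {"series": [[0, 0, 0, 0, 0, -0.5, 0.1], [0, 0, 0, 0, 0, -3.0, 0.1], [0, 0, 0, 0, 0, -6.0, 0.1], [0, 0, 0, 0, 0, -6.0, 0.1]]}}

```text
time_s: 11.77
eef_pos: [490.1, -214.3, 90.0]
ee_rot: [0.003, 1.0, 0.022, 0.004]
force: [0.3, -0.6, 0.2]
grip_width: 0.155
```

```bash
python3 seat.py blue 5 40;python3 - <<'E'
from h import *; from rig import ctrl,capture
c=capture("wrist"); f=c["frame"][:,:,::-1]
cv2.imwrite(f"pics/w10.png",cv2.resize(cv2.convertScaleAbs(f,alpha=1.3),None,fx=1.5,fy=1.5,interpolation=cv2.INTER_CUBIC))
E
```

```text
t 11.7667 turn [-0.0135  0.3197  0.1152] shift [ -2.066 -33.24   -2.274] | now up,y,above [  54.17 -327.92    1.5 ] F tool [ 0.4  0.6 -0.1] M [ 0.   -0.03  0.02] w 0.155
```

View pics/w10.png

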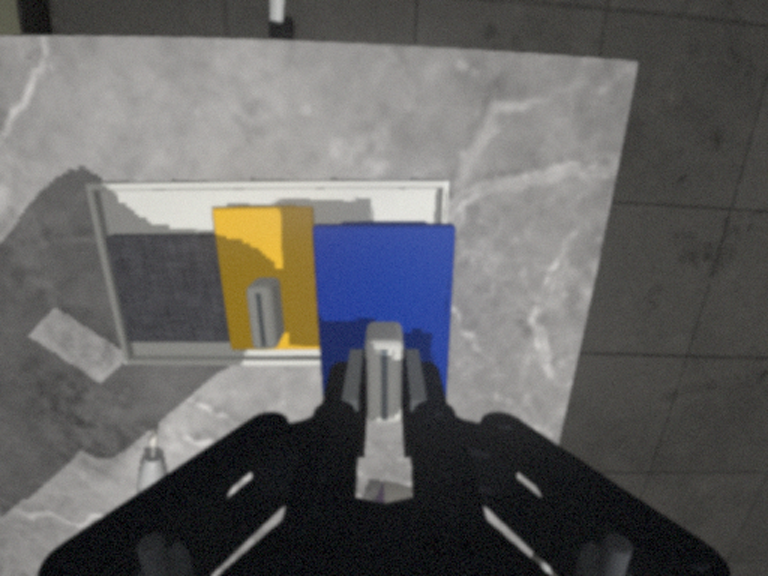

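Same grip as red: the blue head edge is at (313..453,225). Carrying it over.

>>> {"method": "move_arm", "body": {"series": [[-0.004, 0.1, 0.035, 0, -3.5, -3.5, 0.1], [-0.008, 0.21, 0.075, -0.4, -7.5, -5.5, 0.1], [-0.0135, 0.32, 0.115, -1, -11.5, -6, 0.1], [-0.0135, 0.32, 0.115, -1.5, -15.5, -6, 0.1], [-0.0135, 0.32, 0.115, -2, -19.5, -5.5, 0.1]]}}

```text
time_s: 12.23
eef_pos: [460.4, -25.5, 142.8]
ee_rot: [0.005, 0.986, -0.037, 0.163]
force: [2.1, -0.8, 0.1]
grip_width: 0.149
```

```bash
python3 seat.py blue 6 50
```

```text
t 12.2333 turn [-0.0009  0.0008 -0.0024] shift [ -2.455 -14.175   1.556] | now up,y,above [  30.22 -141.82   65.42] F tool [2.  0.6 0.6] M [ 0.03  0.14 -0.02] w 0.149
```

>>> {"method": "move_arm", "body": {"series": [[0, 0, 0, -0.8, -3.8, 0, 0.1], [0, 0, 0, -1.6, -7.6, 0.5, 0.1], [0, 0, 0, -2.4, -11.2, 1, 0.1], [0, 0, 0, -2.4, -14.1, 1.5, 0.1], [0, 0, 0, -2.4, -14.1, 1.5, 0.1]]}}

```text
time_s: 12.65
eef_pos: [451.7, 120.4, 119.6]
ee_rot: [0.005, 0.986, -0.034, 0.162]
force: [0.1, 0.3, -0.4]
grip_width: 0.154
```

```bash
python3 seat.py blue 5.5 12
```

```text
t 12.65 turn [-0.0027  0.0032  0.0021] shift [0.101 0.324 3.768] | now up,y,above [ 4.6   3.14 49.69] F tool [-0.1 -0.3  0.4] M [0.05 0.21 0.01] w 0.154
```

>>> {"method": "move_arm", "body": {"series": [[-0.002, 0.003, 0.002, 0.1, 0.35, 0.8, 0.1], [-0.002, 0.003, 0.002, 0.1, 0.35, 1.8, 0.1], [-0.002, 0.003, 0.002, 0.1, 0.35, 2.8, 0.1], [-0.002, 0.003, 0.002, 0.1, 0.35, 3.6, 0.1], [-0.002, 0.003, 0.002, 0.1, 0.35, 3.7, 0.1]]}}

```text
time_s: 13.07
eef_pos: [463.7, 115.1, 83.0]
ee_rot: [0.006, 0.986, -0.036, 0.162]
force: [-0.6, -0.4, -0.5]
grip_width: 0.151
```

```bash
python3 seat.py blue 5 3 yoff=-.3
```

```text
t 13.0667 turn [ 0.0001  0.0032 -0.0013] shift [ 0.047 -0.101  0.807] | now up,y,above [ 4.55 -1.31 11.07] F tool [-0.7  0.5  0.3] M [-0.02  0.21  0.03] w 0.151
```

>>> {"method": "move_arm", "body": {"series": [[0, 0.003, -0.001, 0.05, -0.1, 0.3, 0.1], [0, 0.003, -0.001, 0.05, -0.1, 0.6, 0.1], [0, 0.003, -0.001, 0.05, -0.1, 0.7, 0.1], [0, 0.003, -0.001, 0.05, -0.1, 0.7, 0.1]]}}

```text
time_s: 13.4
eef_pos: [466.5, 115.8, 76.5]
ee_rot: [0.006, 0.986, -0.036, 0.163]
force: [0.2, 0.7, -1.1]
grip_width: 0.149
```

```bash
python3 seat.py blue 5 0 yoff=-.3
python3 - <<'E'
from h import *; from rig import ctrl,capture
c=capture("wrist"); f=c["frame"][50:260,150:370,::-1]
cv2.imwrite(f"pics/w11.png",cv2.resize(cv2.convertScaleAbs(f,alpha=1.3),None,fx=3.4,fy=3.4,interpolation=cv2.INTER_CUBIC))
E
```

```text
t 13.4 turn [ 0.0002  0.0002 -0.0004] shift [-0.005 -0.013  0.401] | now up,y,above [ 5.05 -0.43  4.01] F tool [-0.2 -0.7  1.1] M [ 0.03  0.19 -0.01] w 0.149
```

View pics/w11.png

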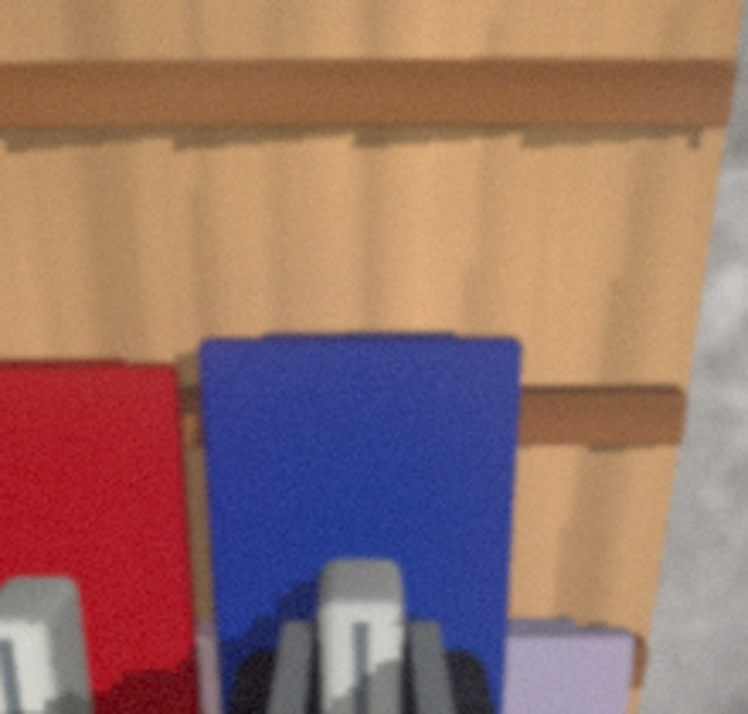

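Blue hovers right of red with a clear gap (178–200 px, about 4 mm) and its head is past the batten. Lowering.

>>> {"method": "move_arm", "body": {"series": [[0, 0, 0, 0, 0, 0.12, 0.1], [0, 0, 0, 0, 0, 0.25, 0.1], [0, 0, 0, 0, 0, 0.38, 0.1], [0, 0, 0, 0, 0, 0.4, 0.1]]}}

```text
time_s: 13.78
eef_pos: [467.9, 115.8, 73.1]
ee_rot: [0.006, 0.986, -0.036, 0.163]
force: [-4.1, -0.4, 7.3]
grip_width: 0.152
```

```bash
python3 seat.py blue 0 0 yoff=-.3
```

```text
t 13.7833 turn [ 0.0001 -0.0004 -0.0002] shift [-0.529 -0.003  0.036] | now up,y,above [ 5.29 -0.33  0.37] F tool [-1.4  0.7 -8.2] M [-0.11  0.45  0.03] w 0.152
```

Contact at 8 N, as for red. Drawing downhill.

>>> {"method": "move_arm", "body": {"series": [[0, 0, 0, -0.15, 0, 0.01, 0.1], [0, 0, 0, -0.3, 0, 0.01, 0.1], [0, 0, 0, -0.4, 0, 0.02, 0.1], [0, 0, 0, -0.5, 0, 0.02, 0.1], [0, 0, 0, -0.6, 0, 0.02, 0.1]]}}

```text
time_s: 14.2
eef_pos: [462.8, 116.2, 71.5]
ee_rot: [0.006, 0.986, -0.036, 0.164]
force: [2.5, -0.9, 4.9]
grip_width: 0.151
```

```bash
python3 seat.py blue 0 0 yoff=-.3
```

```text
t 14.2 turn [-0.0001 -0.0021 -0.0002] shift [0.008 0.003 0.041] | now up,y,above [-0.08 -0.27  0.41] F tool [ 4.   0.7 -3.8] M [ 0.   -0.71 -0.02] w 0.151
```

>>> {"method": "move_arm", "body": {"series": [[0, 0, 0, -0.1, 0, 0, 0.1], [0, 0, 0, -0.15, 0, 0, 0.1], [0, 0, 0, -0.15, 0, 0, 0.1]]}}

```text
time_s: 14.45
eef_pos: [462.6, 116.2, 71.5]
ee_rot: [0.006, 0.985, -0.036, 0.166]
force: [7.0, -0.8, -0.2]
grip_width: 0.151
```

```bash
python3 seat.py blue 0 0 yoff=-.3
```

```text
t 14.45 turn [-0.0003 -0.0053 -0.0004] shift [0.027 0.003 0.052] | now up,y,above [-0.27 -0.27  0.52] F tool [6.6 0.3 2.5] M [-0.04 -0.9   0.  ] w 0.151
```

Caught at −0.27 mm, the same as red. Release and rise.

>>> {"method": "move_arm", "body": {"series": [[0, 0, 0, 0, 0, 0, 0.15], [0, 0, 0, 0, 0, 0, 0.35], [0, 0, 0, 0, 0, 0, 0.35], [0, 0, 0, 0, 0, 0, 0.35]]}}

```text
time_s: 14.78
eef_pos: [462.0, 116.2, 71.1]
ee_rot: [0.006, 0.986, -0.036, 0.165]
force: [0.8, -0.2, -0.0]
grip_width: 0.351
```

>>> {"method": "move_arm", "body": {"series": [[0, 0, 0, 0, 0, -1, 0.35], [0, 0, 0, 0, 0, -3, 0.35], [0, 0, 0, 0, 0, -4, 0.35], [0, 0, 0, 0, 0, -4, 0.35]]}}

```text
time_s: 15.12
eef_pos: [449.1, 117.3, 110.3]
ee_rot: [0.006, 0.985, -0.035, 0.166]
force: [0.5, -0.2, 0.2]
grip_width: 0.349
```

```bash
python3 seat.py blue 45 0 dx=0;python3 - <<'E'
from h import *; from rig import ctrl,capture
c=capture("wrist"); f=c["frame"][50:260,130:370,::-1]
cv2.imwrite(f"pics/w12.png",cv2.resize(cv2.convertScaleAbs(f,alpha=1.3),None,fx=3.3,fy=3.3,interpolation=cv2.INTER_CUBIC))
from seat import S
R=toolR(-.072,np.radians(18.8)); ex,ey,n=R[:,0],-R[:,1],-R[:,2]
def P(X): return ((proj(c,X)-[130,50]+.5)*3.3-.5).round(0).tolist()
for k in("red","blue"): p=np.array(S[k]); print(k,"home head L,R",P([p+56*ex-10*n+ey*v for v in(27,-27)]))
E
```

```text
t 15.1167 turn [-0.0005 -0.0061 -0.    ] shift [ 4.471 -0.012  4.192] | now up,y,above [ 4.000e-02 -1.400e-01  4.164e+01] F tool [ 0.5  0.1 -0. ] M [ 0.03  0.15 -0.01] w 0.349
red home head L,R [[23.0, 298.0], [269.0, 296.0]]
blue home head L,R [[287.0, 296.0], [535.0, 296.0]]
```

View pics/w12.png

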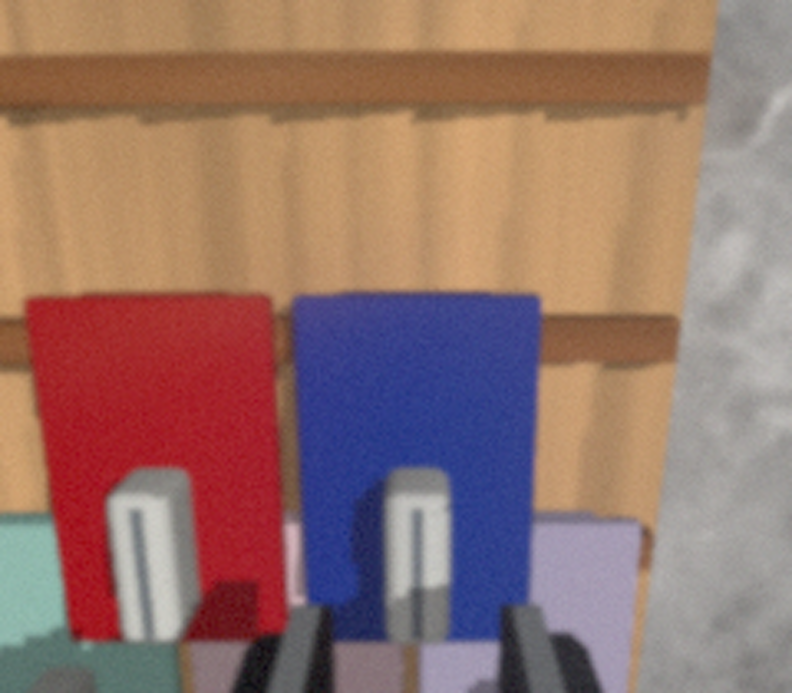

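Red and blue lie flush with their heads along row 297, gap about 4 mm. Pressing blue's head.

>>> {"method": "move_arm", "body": {"series": [[0, -0.006, 0, 2.5, 0, 0, 0.0], [0, -0.006, 0, 4.5, 0, 1.0, 0.0], [0, -0.006, 0, 4.5, 0, 2.5, 0.0], [0, -0.006, 0, 4.5, 0, 3.6, 0.0], [0, -0.006, 0, 4.5, 0, 4.3, 0.0]]}}

```text
time_s: 15.58
eef_pos: [505.1, 113.0, 81.1]
ee_rot: [0.006, 0.986, -0.036, 0.161]
force: [-0.7, 0.3, -0.5]
grip_width: 0.0
```

```bash
python3 seat.py blue 45 -6.7 dx=0
```

```text
t 15.5833 turn [ 0.      0.0041 -0.0003] shift [ 0.129 -0.041  0.264] | now up,y,above [43.72 -0.41 -4.06] F tool [-0.8 -0.2  0.2] M [-0.01  0.21 -0.02] w 0.0
```

>>> {"method": "move_arm", "body": {"series": [[0, 0.003, 0, 0.1, 0, 0.15, 0], [0, 0.003, 0, 0.1, 0, 0.3, 0], [0, 0.003, 0, 0.1, 0, 0.35, 0]]}}

```text
time_s: 15.83
eef_pos: [505.9, 112.9, 78.4]
ee_rot: [0.006, 0.986, -0.035, 0.161]
force: [-16.7, -2.6, 22.6]
grip_width: 0.001
```

```bash
python3 seat.py blue 45 -6.7 dx=0
```

```text
t 15.8333 turn [0.0005 0.0037 0.0003] shift [ 0.132 -0.046 -0.021] | now up,y,above [43.68 -0.46 -6.9 ] F tool [ -8.3   3.8 -26.7] M [-0.48  1.76 -0.17] w 0.001
```

>>> {"method": "move_arm", "body": {"series": [[0, 0, 0, 0, 0, 0.07, 0], [0, 0, 0, 0, 0, 0.07, 0], [0, 0, 0, 0, 0, 0.07, 0]]}}

```text
time_s: 16.08
eef_pos: [505.8, 112.9, 78.5]
ee_rot: [0.006, 0.986, -0.035, 0.161]
force: [-9.0, -1.0, 13.8]
grip_width: 0.001
```

```bash
python3 seat.py blue 45 -6.7 dx=0
```

```text
t 16.0833 turn [0.0007 0.0036 0.0007] shift [ 0.137 -0.047 -0.009] | now up,y,above [43.63 -0.47 -6.79] F tool [ -4.    1.7 -16. ] M [-0.3   0.82 -0.16] w 0.001
```

Pressed at 16–27 N for about 0.4 s. Lifting, then on to yellow.

>>> {"method": "move_arm", "body": {"series": [[0, 0, 0, 0, 0, -1, 0], [0, 0, 0, 0, 0, -4, 0], [0, 0, 0, -2, 0, -6, 0.42], [0, 0, 0, -5, 1, -6, 0.42], [0, 0, 0, -5, 1, -6, 0.42]]}}

```text
time_s: 16.5
eef_pos: [433.5, 107.7, 118.1]
ee_rot: [0.006, 0.987, -0.035, 0.159]
force: [-0.7, 0.5, -0.3]
grip_width: 0.41
```

```bash
python3 d.py 485.8 -150.9 80 .0435 0;python3 - <<'E'
from h import *; from rig import ctrl,capture
c=capture("wrist"); f=c["frame"][:,:,::-1]
cv2.imwrite(f"pics/w13.png",cv2.resize(cv2.convertScaleAbs(f,alpha=1.3),None,fx=1.5,fy=1.5,interpolation=cv2.INTER_CUBIC))
E
```

```text
t 16.5 turn [ 0.0196 -0.319  -0.1131] shift cm [ 5.478 25.425  5.859] F [-0.7  0.5 -0.3] M [0.03 0.16 0.05] w 0.41
```

View pics/w13.png

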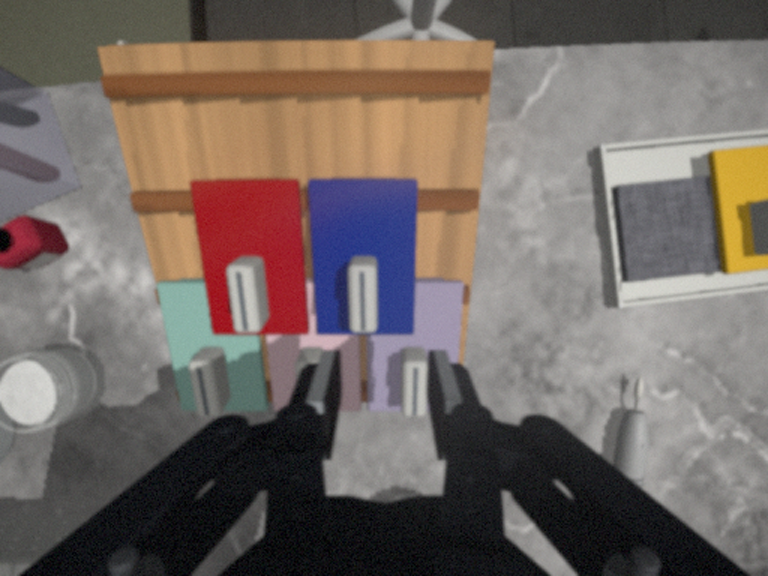

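Red at (248,255) and blue at (362,255) sit square and level on the middle batten, straddling the joints. Going to yellow.

>>> {"method": "move_arm", "body": {"series": [[0.02, -0.319, -0.113, 1, 4.2, -0.5, 0.42], [0.02, -0.319, -0.113, 2, 8.4, 0.5, 0.42], [0.02, -0.319, -0.113, 3.5, 12.6, 2.0, 0.42], [0.02, -0.319, -0.113, 4.5, 16.8, 4, 0.42], [0.02, -0.319, -0.113, 5.0, 21, 5, 0.42]]}}

```text
time_s: 16.97
eef_pos: [483.1, -89.9, 91.5]
ee_rot: [-0.0, 1.0, 0.022, 0.002]
force: [1.4, 1.0, -1.2]
grip_width: 0.419
```

```bash
python3 d.py 485.8 -150.9 65 .0435 0
```

```text
t 16.9667 turn [-0.     -0.004  -0.0005] shift cm [-5.000e-03  6.108e+00  2.650e+00] F [ 1.4  1.  -1.2] M [ 0.02 -0.03 -0.01] w 0.419
```

>>> {"method": "move_arm", "body": {"series": [[0, -0.004, 0, 0, 3, 1.3, 0.42], [0, -0.004, 0, 0, 5, 2.4, 0.42], [0, -0.004, 0, 0, 6.1, 2.6, 0.42], [0, -0.004, 0, 0, 6.1, 2.6, 0.42], [0, -0.004, 0, 0, 6.1, 2.6, 0.42]]}}

```text
time_s: 17.38
eef_pos: [486.2, -150.4, 66.0]
ee_rot: [-0.0, 1.0, 0.021, 0.0]
force: [0.2, 0.6, -0.6]
grip_width: 0.419
```

```bash
python3 d.py 485.8 -150.9 24 .0435 0;python3 - <<'E'
from h import *; from rig import ctrl,capture
c=capture("wrist"); f=c["frame"][:,:,::-1]
cv2.imwrite(f"pics/w14.png",cv2.resize(cv2.convertScaleAbs(f,alpha=1.3),None,fx=1.5,fy=1.5,interpolation=cv2.INTER_CUBIC))
E
```

```text
t 17.3833 turn [-0.     -0.0004 -0.0007] shift cm [-0.043  0.048  4.198] F [ 0.2  0.6 -0.6] M [-0.01  0.02 -0.01] w 0.419
```

View pics/w14.png

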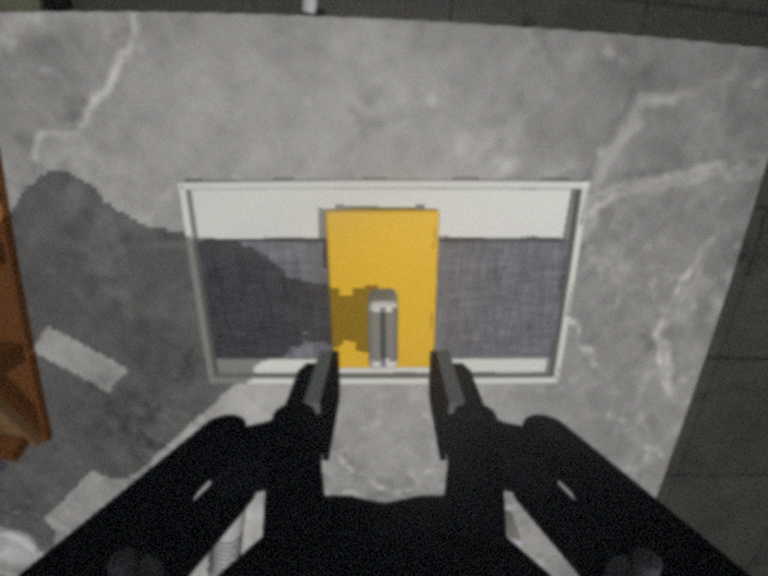

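Yellow's ridge at (383,330) is centred between the jaws. Descending and closing.

>>> {"method": "move_arm", "body": {"series": [[0, 0, 0, -0.04, 0.04, 1.3, 0.42], [0, 0, 0, -0.04, 0.04, 2.6, 0.42], [0, 0, 0, -0.04, 0.04, 3.7, 0.42], [0, 0, 0, -0.04, 0.04, 4.1, 0.42], [0, 0, 0, -0.04, 0.04, 4.1, 0.42]]}}

```text
time_s: 17.85
eef_pos: [485.7, -149.4, 24.8]
ee_rot: [-0.0, 1.0, 0.022, -0.0]
force: [-0.2, -0.6, -1.0]
grip_width: 0.418
```

```bash
python3 d.py 485.8 -150.9 24.3 .0435 0
```

```text
t 17.85 turn [-0.0006  0.0004  0.0013] shift cm [0.006 0.151 0.045] F [-0.2 -0.6 -1. ] M [ 0.01  0.03 -0.04] w 0.418
```

>>> {"method": "move_arm", "body": {"series": [[0, 0, 0.001, 0, 0.15, 0.03, 0.42], [0, 0, 0.001, 0, 0.15, 0.03, 0.1], [0, 0, 0.001, 0, 0.15, 0.03, 0.1], [0, 0, 0.001, 0, 0.15, 0.03, 0.1], [0, 0, 0.001, 0, 0.15, 0.03, 0.1]], "grip_force": 40}}

```text
time_s: 18.27
eef_pos: [486.2, -151.1, 25.2]
ee_rot: [0.0, 1.0, 0.022, 0.0]
force: [0.6, 1.1, 7.0]
grip_width: 0.151
```

>>> {"method": "move_arm", "body": {"series": [[0, 0, 0, 0, 0, -0.5, 0.1], [0, 0, 0, 0, 0, -3.0, 0.1], [0, 0, 0, 0, 0, -6.0, 0.1], [0, 0, 0, 0, 0, -6.0, 0.1]]}}

```text
time_s: 18.6
eef_pos: [488.2, -152.3, 90.0]
ee_rot: [0.002, 1.0, 0.022, 0.004]
force: [1.1, -0.6, 1.7]
grip_width: 0.153
```

```bash
python3 seat.py yellow 5 40;python3 - <<'E'
from h import *; from rig import ctrl,capture
c=capture("wrist"); f=c["frame"][:,:,::-1]
cv2.imwrite(f"pics/w15.png",cv2.resize(cv2.convertScaleAbs(f,alpha=1.3),None,fx=1.5,fy=1.5,interpolation=cv2.INTER_CUBIC))
E
```

```text
t 18.6 turn [-0.0149  0.3199  0.1155] shift [  3.174 -29.331  -4.494] | now up,y,above [  -6.54 -295.17   -2.39] F tool [ 1.6  0.5 -1.2] M [ 0.01 -0.01 -0.01] w 0.153
```

View pics/w15.png

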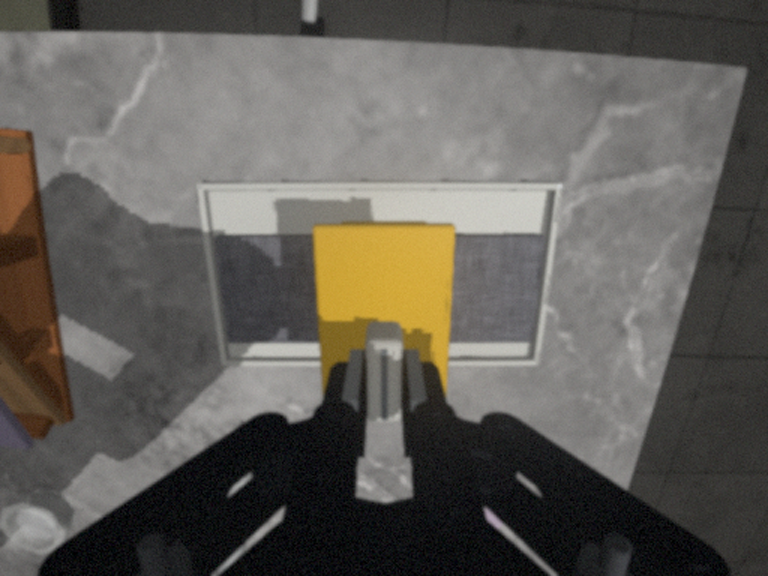

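Yellow is held the same way (head edge 314..454, row 225). Carrying it high over the rack.

>>> {"method": "move_arm", "body": {"series": [[-0.004, 0.1, 0.035, 0.5, -2, -3.6, 0.1], [-0.008, 0.21, 0.075, 1, -5, -6.5, 0.1], [-0.014, 0.32, 0.115, 1.5, -9, -8, 0.1], [-0.014, 0.32, 0.115, 2.5, -13, -8, 0.1], [-0.014, 0.32, 0.115, 3, -17, -8, 0.1]]}}

```text
time_s: 19.07
eef_pos: [508.7, 19.6, 167.8]
ee_rot: [0.005, 0.986, -0.036, 0.163]
force: [1.0, 0.2, -0.4]
grip_width: 0.152
```

```bash
python3 seat.py yellow 6 50
```

```text
t 19.0667 turn [-0.0016  0.0008 -0.0023] shift [ -2.039 -12.217   1.884] | now up,y,above [  26.13 -122.25   68.63] F tool [ 0.8 -0.3  0.7] M [-0.    0.15  0.03] w 0.152
```

>>> {"method": "move_arm", "body": {"series": [[-0.001, 0, -0.002, -0.7, -3.8, 0, 0.1], [-0.001, 0, -0.002, -1.4, -7.5, 0.5, 0.1], [-0.001, 0, -0.002, -2, -10.5, 1.0, 0.1], [-0.001, 0, -0.002, -2, -12, 1.9, 0.1], [-0.001, 0, -0.002, -2, -12.2, 1.9, 0.1]]}}

```text
time_s: 19.48
eef_pos: [503.6, 144.7, 141.3]
ee_rot: [0.005, 0.986, -0.034, 0.161]
force: [0.1, 0.3, -0.0]
grip_width: 0.148
```

```bash
python3 seat.py yellow 5.5 12
```

```text
t 19.4833 turn [-0.0014  0.0045  0.003 ] shift [0.134 0.216 3.612] | now up,y,above [ 4.32  2.11 48.13] F tool [ 0.1 -0.3  0. ] M [-0.03  0.19  0.05] w 0.148
```

>>> {"method": "move_arm", "body": {"series": [[-0.001, 0.004, 0.003, 0.13, 0.2, 0.8, 0.1], [-0.001, 0.004, 0.003, 0.13, 0.2, 1.8, 0.1], [-0.001, 0.004, 0.003, 0.13, 0.2, 2.8, 0.1], [-0.001, 0.004, 0.003, 0.13, 0.2, 3.5, 0.1], [-0.001, 0.004, 0.003, 0.13, 0.2, 3.6, 0.1]]}}

```text
time_s: 19.9
eef_pos: [515.9, 140.8, 105.8]
ee_rot: [0.006, 0.986, -0.036, 0.162]
force: [-1.2, 0.5, -1.2]
grip_width: 0.148
```

```bash
python3 seat.py yellow 5 4
```

```text
t 19.9 turn [ 0.0005  0.0031 -0.0014] shift [ 0.025 -0.085  0.647] | now up,y,above [ 4.77 -0.84 10.47] F tool [-1.6 -0.4  0.7] M [0.04 0.21 0.02] w 0.148
```

>>> {"method": "move_arm", "body": {"series": [[0, 0.003, -0.001, 0.02, -0.08, 0.3, 0.1], [0, 0.003, -0.001, 0.02, -0.08, 0.5, 0.1], [0, 0.003, -0.001, 0.02, -0.08, 0.55, 0.1], [0, 0.003, -0.001, 0.02, -0.08, 0.55, 0.1]]}}

```text
time_s: 20.23
eef_pos: [518.0, 141.4, 100.8]
ee_rot: [0.006, 0.986, -0.036, 0.163]
force: [0.2, 0.2, -0.6]
grip_width: 0.147
```

```bash
python3 seat.py yellow 5 0
python3 - <<'E'
from h import *; from rig import ctrl,capture
c=capture("wrist"); f=c["frame"][50:260,140:370,::-1]
cv2.imwrite(f"pics/w16.png",cv2.resize(cv2.convertScaleAbs(f,alpha=1.3),None,fx=3.4,fy=3.4,interpolation=cv2.INTER_CUBIC))
from seat import S
R=toolR(-.072,np.radians(18.8)); ex,ey,n=R[:,0],-R[:,1],-R[:,2]
Rd=toolR(-.072,np.radians(25)); dx=Rd[:,0]
def P(X): return ((proj(c,X)-[140,50]+.5)*3.4-.5).round(0).tolist()
p=np.array(S["yellow"]);t=p+50*ex-16*n; print("home head L,R",P([p+56*ex-10*n+ey*v for v in(27,-27)]),"batten up",P([t+50*ey,t-50*ey]),"dn",P([t-10*dx+50*ey,t-10*dx-50*ey]))
E
```

```text
t 20.2333 turn [ 0.0005 -0.0001 -0.0004] shift [-0.004 -0.01   0.504] | now up,y,above [ 5.04 -0.1   5.04] F tool [-0.  -0.2  0.6] M [-0.04  0.21  0.02] w 0.147
home head L,R [[234.0, 365.0], [543.0, 365.0]] batten up [[116.0, 391.0], [661.0, 390.0]] dn [[123.0, 442.0], [655.0, 441.0]]
```

View pics/w16.png

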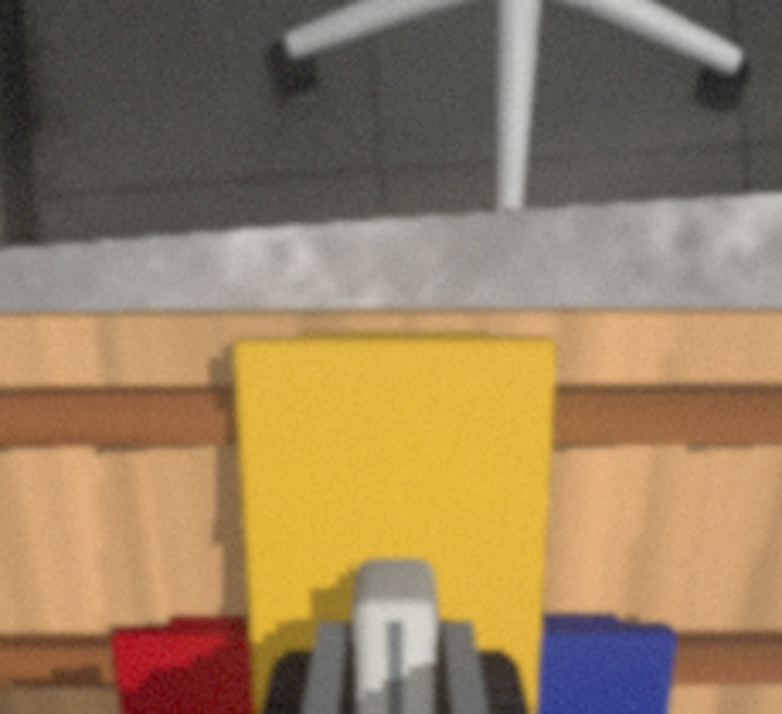

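Yellow is centred (394 px against the red/blue centre 395), with its head beyond the top batten (rows 386–443). Lowering.

>>> {"method": "move_arm", "body": {"series": [[0, 0, 0, 0.05, 0, 0.15, 0.1], [0, 0, 0, 0.05, 0, 0.3, 0.1], [0, 0, 0, 0.05, 0, 0.42, 0.1], [0, 0, 0, 0.05, 0, 0.45, 0.1]]}}

```text
time_s: 20.62
eef_pos: [520.0, 141.3, 96.7]
ee_rot: [0.006, 0.986, -0.036, 0.163]
force: [-1.9, -0.0, 1.6]
grip_width: 0.146
```

```bash
python3 seat.py yellow 0 0
```

```text
t 20.6167 turn [ 0.0005 -0.0003 -0.0003] shift [-0.56  -0.005  0.056] | now up,y,above [ 5.6  -0.05  0.56] F tool [-1.3  0.1 -2.2] M [-0.06  0.37 -0.04] w 0.146
```

Light contact (2 N). A touch lower, then downhill.

>>> {"method": "move_arm", "body": {"series": [[0, 0, 0, 0, 0, 0.05, 0.1], [0, 0, 0, -0.15, 0, 0.05, 0.1], [0, 0, 0, -0.3, 0, 0.05, 0.1], [0, 0, 0, -0.45, 0, 0.05, 0.1], [0, 0, 0, -0.55, 0, 0.05, 0.1]]}}

```text
time_s: 21.03
eef_pos: [515.6, 141.8, 95.2]
ee_rot: [0.006, 0.986, -0.036, 0.165]
force: [0.6, -0.0, 5.3]
grip_width: 0.152
```

```bash
python3 seat.py yellow 0 0
```

```text
t 21.0333 turn [ 0.0001 -0.0028 -0.0003] shift [-0.1    0.007  0.055] | now up,y,above [1.   0.07 0.55] F tool [ 2.3 -0.  -4.8] M [-0.06 -0.36 -0.02] w 0.152
```

>>> {"method": "move_arm", "body": {"series": [[0, 0, 0, -0.1, 0, 0, 0.1], [0, 0, 0, -0.18, 0, 0, 0.1], [0, 0, 0, -0.2, 0, 0, 0.1], [0, 0, 0, -0.2, 0, 0, 0.1]]}}

```text
time_s: 21.37
eef_pos: [514.3, 141.9, 94.9]
ee_rot: [0.006, 0.986, -0.036, 0.165]
force: [4.8, -0.3, 1.5]
grip_width: 0.154
```

```bash
python3 seat.py yellow 0 0
```

```text
t 21.3667 turn [-0.0001 -0.0043 -0.0005] shift [0.034 0.011 0.066] | now up,y,above [-0.34  0.11  0.66] F tool [ 5.  -0.1  0.2] M [-0.06 -0.68 -0.01] w 0.154
```

>>> {"method": "move_arm", "body": {"series": [[0, 0, 0, -0.1, 0, 0, 0.1], [0, 0, 0, -0.15, 0, 0, 0.1], [0, 0, 0, -0.15, 0, 0, 0.1]]}}

```text
time_s: 21.62
eef_pos: [514.2, 141.9, 95.0]
ee_rot: [0.006, 0.985, -0.036, 0.167]
force: [9.9, -0.9, -0.9]
grip_width: 0.149
```

```bash
python3 seat.py yellow 0 0
```

```text
t 21.6167 turn [-0.0004 -0.0077 -0.0007] shift [0.043 0.01  0.074] | now up,y,above [-0.43  0.1   0.74] F tool [9.1 0.2 4. ] M [-0.01 -1.19 -0.  ] w 0.149
```

Caught: 9 N with no travel. Release, rise and check.

>>> {"method": "move_arm", "body": {"series": [[0, 0, 0, 0, 0, 0, 0.15], [0, 0, 0, 0, 0, 0, 0.35], [0, 0, 0, 0, 0, 0, 0.35], [0, 0, 0, 0, 0, 0, 0.35]]}}

```text
time_s: 21.95
eef_pos: [513.5, 141.9, 94.4]
ee_rot: [0.006, 0.985, -0.036, 0.166]
force: [0.1, -0.3, 0.3]
grip_width: 0.35
```

>>> {"method": "move_arm", "body": {"series": [[0, 0, 0, 0, 0, -1, 0.35], [0, 0, 0, 0, 0, -3, 0.35], [0, 0, 0, 0, 0, -4, 0.35], [0, 0, 0, 0, 0, -4, 0.35]]}}

```text
time_s: 22.28
eef_pos: [500.8, 143.1, 134.6]
ee_rot: [0.006, 0.985, -0.036, 0.168]
force: [1.0, -0.1, 1.2]
grip_width: 0.35
```

```bash
python3 seat.py yellow 45 -2 dx=0;python3 - <<'E'
from h import *; from rig import ctrl,capture
c=capture("wrist"); f=c["frame"][50:260,140:370,::-1]
cv2.imwrite(f"pics/w17.png",cv2.resize(cv2.convertScaleAbs(f,alpha=1.3),None,fx=3.4,fy=3.4,interpolation=cv2.INTER_CUBIC))
from seat import S
R=toolR(-.072,np.radians(18.8)); ex,ey,n=R[:,0],-R[:,1],-R[:,2]
def P(X): return ((proj(c,X)-[140,50]+.5)*3.4-.5).round(0).tolist()
for k in S: p=np.array(S[k]); print(k,"home head L,R",P([p+56*ex-10*n+ey*v for v in(27,-27)]))
E
```

```text
t 22.2833 turn [-0.0009 -0.0095 -0.0003] shift [4.438 0.036 4.504] | now up,y,above [ 0.2   0.33 42.62] F tool [ 1.4  0.  -0.8] M [ 0.03  0.2  -0.12] w 0.35
red home head L,R [[157.0, 535.0], [384.0, 535.0]]
blue home head L,R [[401.0, 535.0], [628.0, 535.0]]
yellow home head L,R [[265.0, 306.0], [519.0, 306.0]]
```

View pics/w17.png

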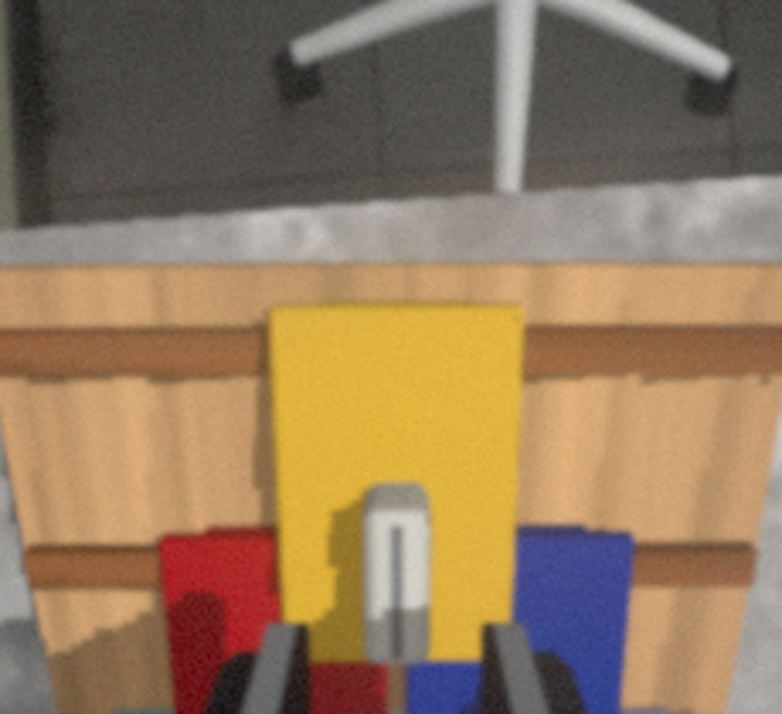

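Yellow's head is at (270..522,308), predicted (265..519,306). It is square, with red and blue still in place. Pressing its head.

>>> {"method": "move_arm", "body": {"series": [[-0.001, -0.009, 0, 2.5, 0.03, 0, 0.0], [-0.001, -0.009, 0, 4.5, 0.03, 1.0, 0.0], [-0.001, -0.009, 0, 4.5, 0.03, 2.5, 0.0], [-0.001, -0.009, 0, 4.5, 0.03, 3.6, 0.0], [-0.001, -0.009, 0, 4.5, 0.03, 4.3, 0.0]]}}

```text
time_s: 22.75
eef_pos: [556.4, 138.5, 105.2]
ee_rot: [0.006, 0.986, -0.036, 0.161]
force: [0.1, 0.1, -1.0]
grip_width: 0.0
```

```bash
python3 seat.py yellow 45 -6.7 dx=0
```

```text
t 22.75 turn [ 0.0009  0.0044 -0.0005] shift [ 0.153 -0.031  0.354] | now up,y,above [43.49 -0.31 -3.15] F tool [-0.2 -0.1  1. ] M [0.03 0.12 0.  ] w 0.0
```

>>> {"method": "move_arm", "body": {"series": [[0, 0.003, 0, 0.1, 0, 0.15, 0], [0, 0.003, 0, 0.1, 0, 0.3, 0], [0, 0.003, 0, 0.1, 0, 0.38, 0]]}}

```text
time_s: 23.0
eef_pos: [557.3, 138.3, 101.8]
ee_rot: [0.007, 0.986, -0.036, 0.161]
force: [-10.1, -2.0, 8.9]
grip_width: 0.0
```

```bash
python3 seat.py yellow 45 -6.7 dx=0
```

```text
t 23.0 turn [0.0014 0.0041 0.    ] shift [ 0.172 -0.039 -0.005] | now up,y,above [43.28 -0.39 -6.74] F tool [ -6.6   2.7 -11.6] M [-0.31  1.34 -0.17] w 0.0
```

>>> {"method": "move_arm", "body": {"series": [[0, 0, 0, 0, 0, 0.09, 0], [0, 0, 0, 0, 0, 0.09, 0], [0, 0, 0, 0, 0, 0.09, 0], [0, 0, 0, 0, 0, 0.09, 0]]}}

```text
time_s: 23.33
eef_pos: [557.2, 138.3, 101.8]
ee_rot: [0.007, 0.986, -0.035, 0.161]
force: [-4.8, -1.7, 5.2]
grip_width: -0.002
```

```bash
python3 seat.py yellow 45 -6.7 dx=0
```

```text
t 23.3333 turn [0.0016 0.0038 0.0004] shift [ 0.182 -0.038 -0.003] | now up,y,above [43.18 -0.38 -6.72] F tool [-2.7  2.  -6.5] M [-0.28  0.61 -0.15] w -0.002
```

Only 6.5 N now, so I press once more for margin.

>>> {"method": "move_arm", "body": {"series": [[0, 0, 0, 0.1, 0, 0.1, 0], [0, 0, 0, 0.1, 0, 0.17, 0], [0, 0, 0, 0.1, 0, 0.17, 0], [0, 0, 0, 0.1, 0, 0.17, 0]]}}

```text
time_s: 23.67
eef_pos: [557.3, 138.3, 101.7]
ee_rot: [0.007, 0.986, -0.035, 0.16]
force: [-14.8, -2.9, 15.9]
grip_width: -0.001
```

>>> {"method": "move_arm", "body": {"series": [[0, 0, 0, 0, 0, -1, 0], [0, 0, 0, 0, 0, -3, 0], [0, 0, 0, -3, 0, -6, 0], [0, 0, 0, -7, 0, -8, 0], [0, 0, 0, -8, 0, -8, 0]]}}

```text
time_s: 24.08
eef_pos: [453.0, 146.3, 154.0]
ee_rot: [0.007, 0.986, -0.035, 0.161]
force: [0.9, -0.7, 0.6]
grip_width: 0.003
```

>>> {"method": "move_arm", "body": {"series": [[0, 0, 0, -3, 0, 0, 0], [0, 0, 0, -4, 0, 0, 0], [0, 0, 0, -4, 0, 0, 0], [0, 0, 0, -4, 0, 0, 0]]}}

```text
time_s: 24.42
eef_pos: [415.5, 149.1, 142.2]
ee_rot: [0.006, 0.986, -0.034, 0.162]
force: [-0.3, 0.2, 0.0]
grip_width: -0.003
```

Run:
```python
from h import *; from rig import ctrl,capture
from seat import S
R=toolR(-.072,np.radians(18.8)); ex,ey,n=R[:,0],-R[:,1],-R[:,2]
c=capture("wrist"); f=c["frame"][:300,100:400,::-1]
cv2.imwrite(f"pics/w18.png",cv2.resize(cv2.convertScaleAbs(f,alpha=1.3),None,fx=2,fy=2,interpolation=cv2.INTER_CUBIC))
for k in S: p=np.array(S[k]); print(k,(((proj(c,[p+56*ex-10*n+ey*v for v in(27,-27)]))-[100,0]+.5)*2-.5).round(0).tolist())
for m in("scene","side"): cv2.imwrite(f"pics/{m}18.png",capture(m)["frame"][:,:,::-1])
s=ctrl.sense(); print(s["time_s"],s["force"].round(1),s["dq"].round(3))
```

```text
red [[177.0, 208.0], [305.0, 207.0]]
blue [[315.0, 208.0], [444.0, 208.0]]
yellow [[239.0, 58.0], [382.0, 58.0]]
24.5667 [-0.1  0.8  0.5] [-0.001  0.007  0.004  0.001  0.001  0.001]
```

View pics/w18.png

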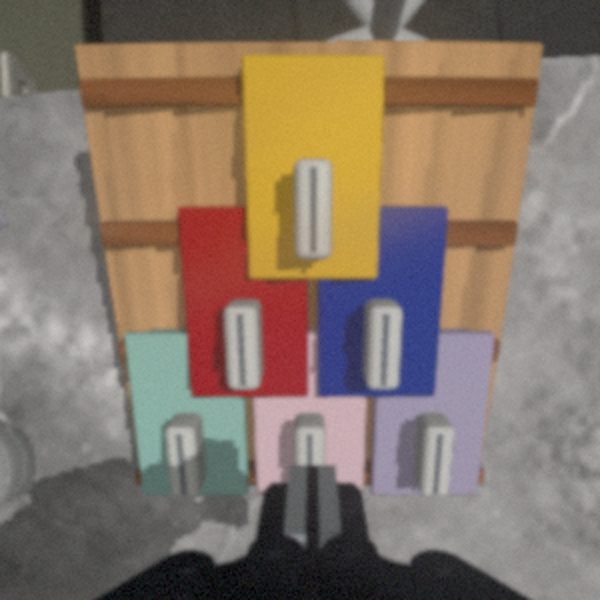

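View pics/side18.png

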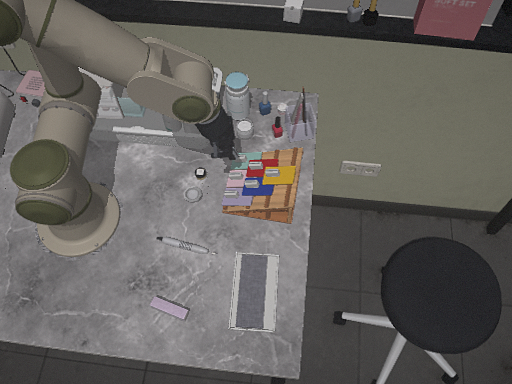

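The three tiles lie in neat courses: heads at red (179..306,208), blue (319..447,208) and yellow (243..384,57), about 1 mm from predicted. The bystanders visible in the side view have not moved, and the arm is clear. Handing in.

```bash
python3 -c "
from rig import job; print(job.finish_job())"
```

```text
the job is handed in; nothing more can be done
None
```

I laid the red, blue and yellow tiles in that order, and the job is handed in at about 24.6 s of the 72 s. No verdict came back.

- **Hooking:** I drew each tile downhill until it caught. The pull rose to 7–9 N with no more travel, all within 0.5 mm of the predicted seats.
- **Pressing:** each head was pressed with shut fingertips before I took up the next tile. The normal force was 13–17 N for red, 16–27 N for blue, and up to about 20 N for yellow.
- **Final check:** the last wrist picture shows all three tiles square, straddling the joints and about 1 mm from the predicted head edges. The arm was clear of everything at rest, and the bystanders look unmoved in the side view.

**Disagreements:**
- **Height:** contact came about 3.3 mm higher than my first height model, with one brief 32 N touch while lowering red. I backed off and used the contact height after that.
- **Sideways:** the camera predictions and the tiles differed by about 1 mm, which is inside the 4 mm tolerance.

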